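# Fit a filter cassette in the dosing unit and latch it

### The job

Fit the fresh all-green filter cassette into the pocket of the white plant-dosing unit, key tongue into its notch, so that it lies flat on the pocket floor. Then turn the orange latch knob clockwise (seen from above) past its stiff point until it clicks home over the cassette and the green pin stays fully up by itself; take a fresh grip of the knob when one turn of the wrist does not reach. Leave the spent grey cassette, the seedling pot and the amber jar where they stand.

Things in the scene. Friction and masses are not known exactly. Their poses are not given: they have to be found in the camera images.
- unit: dosing unit, fixed white and grey housing 150 (x) x 190 (y) x 40 mm high; origin: underside, on the table, 10 mm to +y of the housing's middle; x across its short side. The pocket is at its own (0, +40) mm, the knob axis at (0, -50) mm.
- pocket (a point): centre of the black pocket floor, 22 mm above the table; axes as the unit's. The pocket is 18 mm deep (rim at 40 mm above the table), 66.5 mm along x and 46.5 mm along y with a 3 mm bevel at the rim; a notch 18.5 mm wide leads 10 mm further out at its +x end, for the cassette's tongue.
- cassette: fresh filter cassette, all green, white filter windows, about 120 g, loose; block 64 (x) x 44 (y) x 26 mm high with a key tongue 10 long x 16 wide mm, full height, at its +x end (so it fits the pocket one way round only), and a grip rib in the middle of its top, 12 mm (x) x 24 mm (y), from 26 to 56 mm above the underside. Origin: centre of the 64 x 44 underside.
- knob_grip (a point): knob's vertical axis at a good grip height, 77 mm above the table; x runs along the orange grip bar, towards the latch arm's tip, and turns with the knob. Bar: 42 long (x) x 14 wide, from 54 to 87 mm above the table. Turn it clockwise seen from above: light at first, then stiff (to about 0.3 N m, springs back if let go), then it snaps home against a firm stop.
- latch_tip (a point): tip of the flat steel latch arm under the bar, 76 mm from the knob's axis, 14 mm wide, 51 to 55 mm above the table; x as the bar's. At the click it points roughly to the unit's +y, over the edge of the seated cassette (top at 48 mm). The click comes 1.6 to 2.5 rad clockwise of the start, at an angle that differs from unit to unit.
- pin (a joint): green indicator pin, 12 mm across, in the grey dial under the knob, 37 mm from the knob's axis, on the side away from the pocket; rises in step with the knob: 0 down (top 1.5 mm above the dial), up to 0.003 m at the start, about 0.010 m at the top of the detent, 0.012 m (fully up) after the click. Moved by the knob; not to be handled.
- spent: spent filter cassette, grey with brown windows, loose, same shape and size as the fresh one; to be left alone. Origin: centre of its underside.
- pot: black seedling pot with low leaves, 72 mm across, 65 mm high (leaves to 115 mm), loose; to be left alone. Origin: centre of its underside.
- jar: amber glass jar with a black cap, 48 mm across, 75 mm high, loose; to be left alone. Origin: centre of its underside.
There are look-alikes about, which are no part of the job. What is meant by the cassette is not blue or purple, and is the smaller of those in its own colour.

How it is judged:
By the outcome, as a careful person would: the job done as asked, in the order asked, and still so for the second after the job is handed in, with the robot touching nothing.
It also fails if it takes over 69 s, if anything falls off the work surface, if the arm or the gripper's body presses on something with over 40 N, if the wrist force passes 120 N, or if a joint passes its speed limit or range.

### The arm

A 6-joint arm with a two-finger parallel gripper is mounted at the origin on the work surface. World frame = base frame: x ahead of the robot, y to its left, z up, the work surface at z = 0. Lengths are in mm, angles in rad, forces in N, time in s.
With the tool pointing down it reaches from about 400 to 825 mm from the base axis. Payload 7 kg.
Tool frame: the origin (TCP) lies between the finger pads; the fingertips stand 25 mm ahead of it and the grasp point (between the pads) lies 6 mm ahead of it; x points along the fingers, y is the direction in which the jaws open and shut, and the axes are right-handed (so a half turn about x gives the same grasp; the last joint's range is limited). The gripper opens to 88 mm and grips with 3 to 60 N. Pads are 19 mm wide; open, the fingers measure 130 mm over their backs; the gripper's body (78 mm by 193 mm) begins 47 mm behind the grasp point.
Start: joints at [1.585, 0.359, 0.012, 0, -1.224, -0.288], TCP at [182.524, 649.831, 251.561] pointing down, gripper open.
Joint ranges: [-3.07, 3.07], [-1.43, 2.12], [-1.02, 1.25], [-3.03, 1.67], [-3.05, -0], [-3.03, 3.03]. Speed limits (rad/s): [2.39, 2.39, 3.01, 3.14, 3.14, 3.14].

### API

Orientations are given as a unit quaternion [w, x, y, z].
In Python, from cell import r gives the robot as it stands. The module is installed in compiled form; this text tells all that it offers.
- The arm moves only by the shell command python3 -m handwheel 'ROWS' [FORCE]. ROWS is JSON, a list of rows, each an object of numbers: "hand": the gripper command: -1 is shut, 1 is fully open, values between are in proportion; "tx", "ty", "tz": the shift along the tool's x, y, z in mm; "wx", "wy", "wz": the turn, a rotation vector about the tool's x, y, z in rad. In form: [{"hand": .., "tx": .., "ty": .., "tz": .., "wx": .., "wy": .., "wz": ..}, ...]. A call has 1 to 5 rows; each row shifts and turns the commanded pose from where the row before left it, along the tool's axes as they then stand; what a row does not reach is not made up. A row lasts 1/12 s, in which the tool goes at most 41.7 mm and 7.16 degrees, less where a joint would pass 70% of its speed; a pose out of reach is approached as far as the arm can. A call is refused whole if a number of a shift passes 41.7 or a number of a turn 0.125, either way. A call with a gripper value outside its range is refused whole. The fingers move at their own pace and stop on an object; FORCE is the grip in N (left out, the last holds). Time passes only in rows, so rows that do not move let the fingers close. It gives the time, the measured TCP pose, the force and the opening at its end, in the units of the state.
- r.get_state(): the state, without advancing time (a new reading comes with each control period).
- r.camera(name): name is "scene" or "side" or "wrist"; returns the picture (384x512x3 uint8, red, green, blue); there is no depth.
- r.get_calibration(name): a dict with "fx", "fy", "cx", "cy" (pixels), "rvec" (rotation vector, rad) and "tvec" (3), from world to camera coordinates, as OpenCV has them. Camera axes: x right, y down, z forward; pixel columns grow to the right and rows downward; lengths in mm; the calibration is good to about 2 mm. A picture is of the moment at which its call begins: read the wrist's pose just before it. get_calibration takes no time and is no camera call; for the wrist camera it gives the pose at the moment of the call.
- r.finish_job(): hands the job in, once; it reports no verdict.
Trained networks look in the newest picture that a camera, given by its name, has taken for a name from the list of things; names that differ only in an ending like _2 or _b are one class to them, and where a whole thing is asked for, a point or a joint stands for the part that bears it (a point fixed in the world has none). Each returns a list of dicts, best first, with "confidence" (0 to 1); they miss things now and then, are a little off and sometimes report something else, mostly with a low value. They report only what shows in the picture. A call takes as long as a camera call. They do not tell look-alikes from the thing itself.
- r.outline_of(camera, label): "mask" (384x512 bool, what is visible of it).
- r.place_of(camera, label): "position" ([x, y, z] in mm, in world coordinates, good to about 4 mm: a listed point, or the origin of a listed thing).
The state is a dict: "clock": time; "q": joint angles; "joint_velocities": joint speeds; "joint_efforts": joint torques, N m; "eef_pos": TCP position; "eef_rot": TCP orientation; "force": force on the tool from outside, world axes, zero at the start; "torque": the same for the moment, N m; "width": finger opening in mm.
Only numpy, scipy, OpenCV 4.12 (cv2) and the standard library are available. Lean on these libraries where they do the work, as an engineer would, in place of code of your own. Each camera call takes 0.05 s, during which the arm holds its last target.

## Working session

There is one attempt and no reset: what is moved stays moved. The work goes in short steps, Python scripts to look and compute and a shell command to move; the robot and the scene stay as the last step left them, time stands still between calls to the robot, and variables do not carry over. Pictures are saved under pics/ and viewed, and the job is handed in when it is done.

```bash
mkdir -p pics; cat > h.py <<'E'
import numpy as np, cv2
from cell import r
from scipy.spatial.transform import Rotation as R
def save(img,name,scale=1,crop=None):
    if crop: img=img[crop[1]:crop[3],crop[0]:crop[2]]
    img=cv2.resize(img,None,fx=scale,fy=scale,interpolation=cv2.INTER_CUBIC)
    cv2.imwrite('pics/'+name,img[:,:,::-1])
def cal(c):
    k=r.get_calibration(c); K=np.array([[k['fx'],0,k['cx']],[0,k['fy'],k['cy']],[0,0,1]])
    return K,cv2.Rodrigues(np.array(k['rvec'],float))[0],np.array(k['tvec'],float).ravel()
def proj(c,P,C=None):
    K,Rm,t=C or cal(c); p=(Rm@np.atleast_2d(P).T).T+t; p=p@K.T; return p[:,:2]/p[:,2:]
def ray(c,uv,z,C=None):
    K,Rm,t=C or cal(c); uv=np.atleast_2d(uv); d=np.c_[uv,np.ones(len(uv))]@np.linalg.inv(K).T@Rm; o=-Rm.T@t
    return o+d*((z-o[2])/d[:,2])[:,None]
def st():
    s=r.get_state(); Rm=R.from_quat(np.array(s['eef_rot'])[[1,2,3,0]]).as_matrix()
    print('t',round(s['clock'],2),'pos',np.round(s['eef_pos'],1),'F',np.round(s['force'],1),'T',np.round(s['torque'],2),'w',round(s['width'],1),'q',np.round(s['q'],3)); print(np.round(Rm,3).tolist())
    return s,Rm
E
python3 - <<'E'
from h import *
st()
for c in ['scene','side','wrist']:
    im=r.camera(c); save(im,f'a_{c}.png',1.5)
    for l in ['unit','pocket','cassette','knob_grip','latch_tip','spent','pot','jar']:
        try:
            for d in r.place_of(c,l): print(c,l,round(d['confidence'],2),np.round(d['position'],0),np.round(proj(c,d['position'])[0]))
        except Exception as e: print(c,l,e)
st()
E
```

```text
t 0.0 pos [182.4 649.4 250.6] F [ 0.1 -0.4  0.1] T [-0.04 -0.03  0.01] w 87.9 q [ 1.585  0.359  0.011 -0.    -1.224 -0.288]
[[-0.0, -0.271, -0.963], [-0.002, -0.963, 0.271], [-1.0, 0.002, -0.0]]
scene unit 0.79 [ 591. -167.    8.] [228. 196.]
scene unit 0.43 [ 517. -246.   50.] [230. 162.]
scene pocket 0.85 [ 586. -122.   24.] [239. 201.]
scene cassette 0.89 [391. 122.  -1.] [342. 220.]
scene cassette 0.66 [523. 141.   4.] [316. 248.]
scene cassette 0.66 [550. 241.  -2.] [335. 278.]
scene cassette 0.62 [627.  56.  -1.] [268. 250.]
scene cassette 0.42 [745. 131.   5.] [254. 292.]
scene knob_grip 0.53 [ 588. -215.   80.] [218. 171.]
scene latch_tip 0.49 [ 517. -249.   47.] [229. 162.]
scene spent 0.88 [458. 316.  -0.] [379. 276.]
scene pot 0.77 [ 555. -459.   -1.] [183. 144.]
scene jar 0.59 [744. 132.   1.] [255. 293.]
side unit 0.58 [ 592. -161.   -2.] [269. 194.]
side unit 0.2 [ 587. -216.   78.] [282. 161.]
side cassette 0.98 [388. 119.  -4.] [276. 306.]
side cassette 0.74 [521. 131.  -4.] [223. 281.]
side cassette 0.63 [553. 241.  -0.] [179. 308.]
side cassette 0.62 [627.  52.   1.] [209. 236.]
side knob_grip 0.5 [ 586. -124.   24.] [263. 195.]
side latch_tip 0.65 [ 522. -241.   55.] [308. 171.]
side spent 0.93 [456. 315.  -0.] [191. 361.]
side spent 0.74 [ 558. -459.   -5.] [331. 144.]
side pot 0.73 [ 556. -456.   -5.] [331. 144.]
side jar 0.9 [742. 134.   2.] [150. 237.]
t 1.35 pos [182.5 649.9 251.6] F [ 0.8 -0.3 -0. ] T [-0.01 -0.    0.04] w 87.5 q [ 1.585  0.359  0.012  0.    -1.224 -0.288]
[[0.0, -0.27, -0.963], [0.0, -0.963, 0.27], [-1.0, -0.0, 0.0]]
```

View pics/a_scene.png

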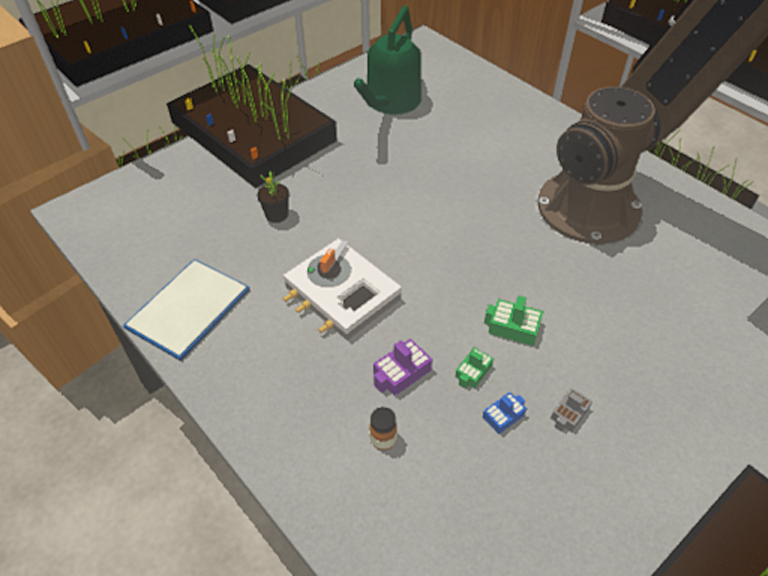

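View pics/a_side.png

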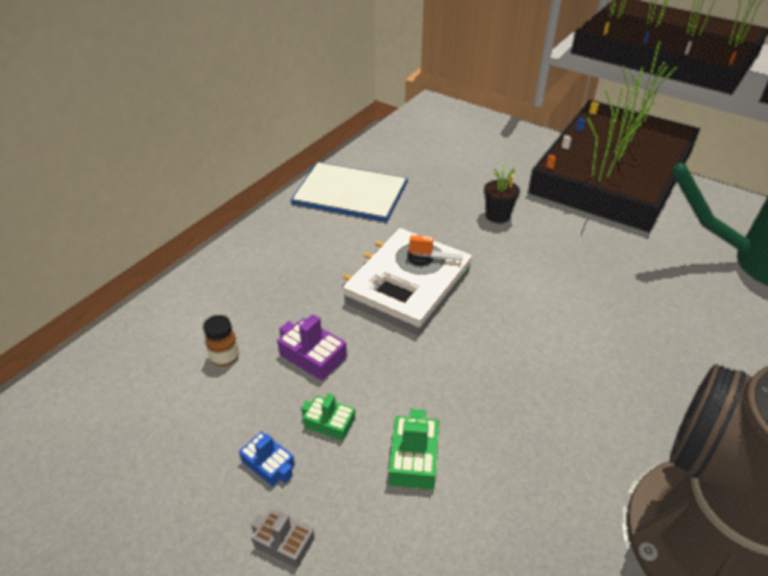

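```bash
python3 - <<'E'
import cv2
a=cv2.imread('pics/a_scene.png');b=cv2.imread('pics/a_side.png')
cv2.imwrite('pics/crop_scene.png',cv2.resize(a[300:470,340:600],None,fx=3,fy=3,interpolation=2))
cv2.imwrite('pics/crop_side.png',cv2.resize(b[310:510,230:470],None,fx=3,fy=3,interpolation=2))
E
```

```text
(no output)
```

View crops.

Five cassette-shaped things in the scene image (1.5x px): large green (515,318), small green (475,366), purple (403,365), blue (505,411), grey spent (572,409). The small green one at about world (522,136) fits: it is green, and the smaller of the two green ones. I'll confirm in an enlarged crop.

View pics/crop_scene.png

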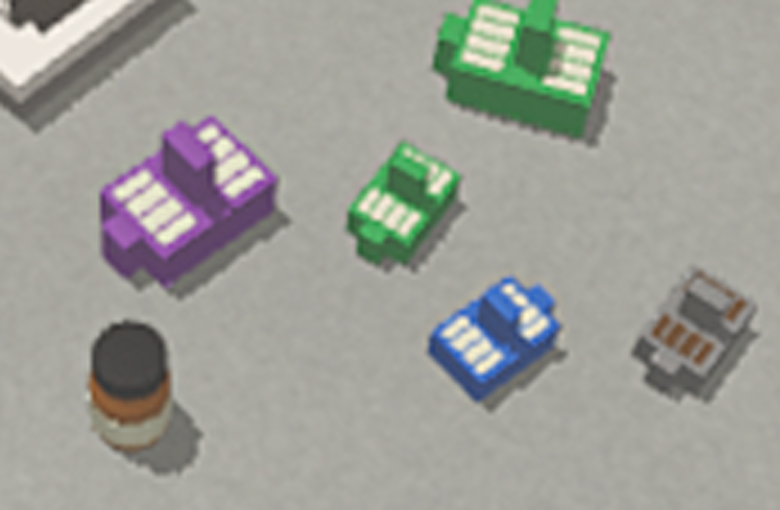

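View pics/crop_side.png

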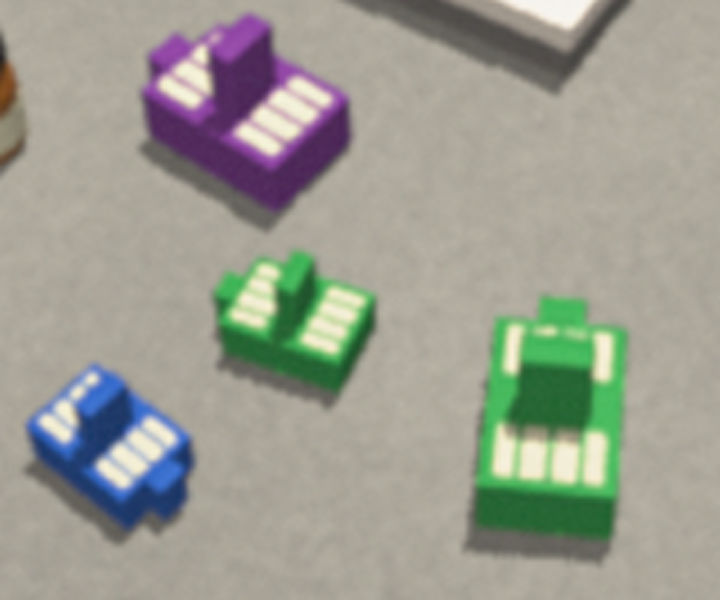

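Confirmed: the small green cassette has its tongue towards the lower-left in the scene view. Next I fit yaw and position of the cassette and unit to the outlines.

```bash
cat >> h.py <<'E'
from scipy.optimize import minimize
def box(x0,x1,y0,y1,z0,z1): return np.array([[x,y,z] for x in(x0,x1) for y in(y0,y1) for z in(z0,z1)],float)
CASS=[box(-32,32,-22,22,0,26),box(32,42,-8,8,0,26),box(-6,6,-12,12,26,56)]
UNIT=[box(-75,75,-105,85,0,40)]
def sil(c,parts,p,C,z=0,S=4):
    m=np.zeros((384*S,512*S),np.uint8); a=p[2]; Rz=np.array([[np.cos(a),-np.sin(a),0],[np.sin(a),np.cos(a),0],[0,0,1]])
    for b in parts:
        uv=proj(c,b@Rz.T+[p[0],p[1],z],C); h=cv2.convexHull(((uv+.5)*S-.5).astype(np.float32)); cv2.fillConvexPoly(m,np.round(h).astype(np.int32),1)
    return cv2.resize(m.astype(np.float32),(512,384),interpolation=cv2.INTER_AREA)
def fit(masks,parts,p0,z=0,yaws=np.arange(-3.14,3.14,.26)):
    Cs={c:cal(c) for c in masks}
    def cost(p):
        return sum(1-np.minimum(m,s).sum()/np.maximum(m,s).sum() for c,m in masks.items() for s in [sil(c,parts,p,Cs[c],z)])
    best=[]
    for y in sorted(yaws,key=lambda y:cost([p0[0],p0[1],y]))[:4]:
        q=minimize(lambda v:cost([p0[0]+v[0]*5,p0[1]+v[1]*5,y+v[2]*.1]),[0,0,0],method='Nelder-Mead',options=dict(initial_simplex=[[0,0,0],[1,0,0],[0,1,0],[0,0,1.]],xatol=.02,fatol=1e-4))
        best.append((q.fun,p0[0]+q.x[0]*5,p0[1]+q.x[1]*5,y+q.x[2]*.1))
    return sorted(best)
E
python3 - <<'E'
from h import *
def pick(c,l,P):
    uv=proj(c,P)[0]; o=[]
    for d in r.outline_of(c,l):
        m=d['mask']; ys,xs=np.nonzero(m)
        if len(xs): o.append((np.hypot(xs.mean()-uv[0],ys.mean()-uv[1]),m,d['confidence'],m.sum()))
    o.sort(key=lambda t:t[0]); print(c,l,[(round(t[0],1),round(t[2],2),t[3]) for t in o[:3]]); return o[0][1].astype(np.float32)
mc={c:pick(c,'cassette',[522,135,15]) for c in('scene','side')}
mu={c:pick(c,'unit',[590,-165,20]) for c in('scene','side')}
np.savez('m.npz',**{'c'+k:v for k,v in mc.items()},**{'u'+k:v for k,v in mu.items()})
for c in mc: print(c,fit({c:mc[c]},CASS,[522,135])[:2])
print(fit(mc,CASS,[522,135]))
for c in mu: print(c,fit({c:mu[c]},UNIT,[590,-165])[:2])
print(fit(mu,UNIT,[590,-165]))
save(r.camera('wrist'),'w0.png',1)
ims=[]
for c,(x0,y0,x1,y1) in dict(scene=(180,150,280,230),side=(220,145,320,225)).items():
    im=r.camera(c); ims.append(cv2.resize(im[y0:y1,x0:x1],None,fx=6,fy=6,interpolation=2)[:,:,::-1])
cv2.imwrite('pics/unit2.png',cv2.resize(np.vstack(ims),(500,800)) if 0 else ims[0]); cv2.imwrite('pics/unit3.png',ims[1])
E
```

```text
scene cassette [(np.float64(2.1), 0.87, np.int64(411)), (np.float64(37.6), 0.69, np.int64(468)), (np.float64(40.9), 0.92, np.int64(888))]
side cassette [(np.float64(3.6), 0.8, np.int64(714)), (np.float64(47.5), 0.82, np.int64(1323)), (np.float64(52.3), 0.59, np.int64(878))]
scene unit [(np.float64(1.9), 0.86, np.int64(3079)), (np.float64(76.2), 0.25, np.int64(474)), (np.float64(101.6), 0.62, np.int64(440))]
side unit [(np.float64(0.6), 0.64, np.int64(3688))]
scene [(np.float64(0.09319198131561279), np.float64(519.5253450788751), np.float64(140.01177054755374), np.float64(0.24209583619113229)), (np.float64(0.09429490566253662), np.float64(518.8096364276811), np.float64(139.33445002845212), np.float64(0.2321340698512871))]
side [(np.float64(0.11919456720352173), np.float64(525.699732470155), np.float64(140.98679247515918), np.float64(0.2066656261673442)), (np.float64(0.11998152732849121), np.float64(525.6680797686793), np.float64(140.75832874523104), np.float64(0.22654873904214107))]
[(np.float64(0.24980580806732178), np.float64(521.7149783251992), np.float64(140.2645110349114), np.flo
[... 782 characters left out ...]
30437), np.float64(0.05304816957289055)), (np.float64(0.03163421154022217), np.float64(588.6206390143775), np.float64(-161.37562264134135), np.float64(0.05139053409924185))]
[(np.float64(0.10615003108978271), np.float64(586.7226570526329), np.float64(-162.70370017553668), np.float64(0.06013846055408911)), (np.float64(0.10668331384658813), np.float64(588.3980215159783), np.float64(-182.14631226358318), np.float64(3.191142791955177)), (np.float64(0.10791999101638794), np.float64(587.3652929436647), np.float64(-182.34948329722437), np.float64(-3.0866054329972217)), (np.float64(0.10854363441467285), np.float64(587.7951147121491), np.float64(-163.47508421140552), np.float64(0.05538634044208168))]
```

View pics/unit2.png

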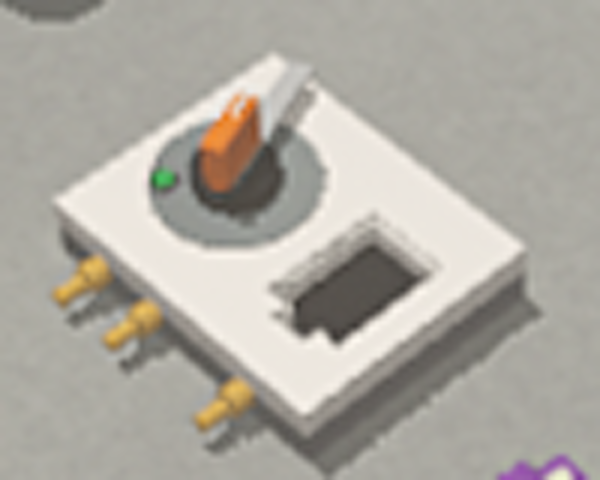

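View pics/unit3.png

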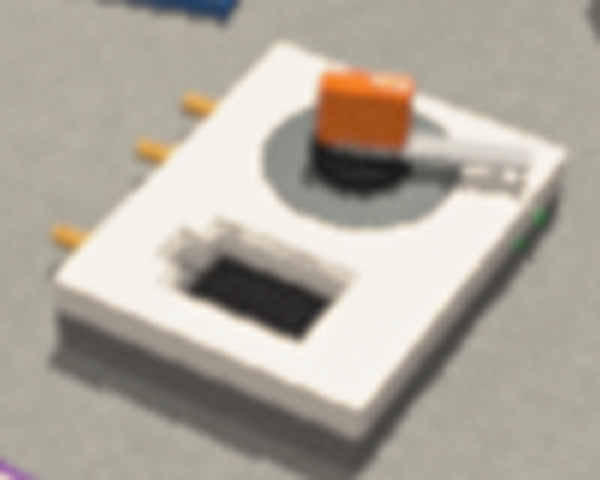

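View pics/w0.png

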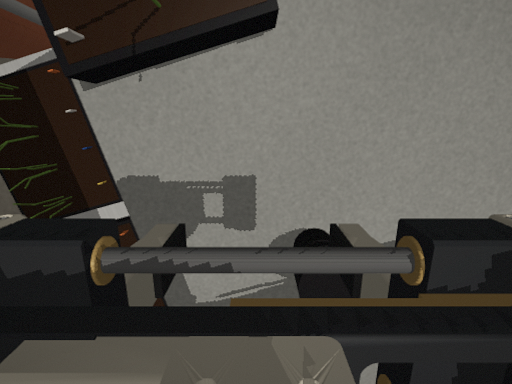

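```bash
python3 - <<'E'
from h import *
s,Rm=st()
K,Rc,t=cal('wrist'); print(K.round(1).tolist(),'campos',-Rc.T@t)
print('cam in tool', Rm.T@(-Rc.T@t-np.array(s['eef_pos'])), 'cam axes in tool rows x,y,z\n',(Rc@Rm).round(3))
for c in ('scene','side'):
    K,Rc,t=cal(c); print(c,K[0,0],-Rc.T@t)
E
```

```text
t 1.7 pos [182.6 649.8 251.6] F [ 0.4  0.8 -0.1] T [ 0.01  0.01 -0.01] w 87.6 q [ 1.585  0.359  0.012  0.    -1.224 -0.288]
[[0.0, -0.27, -0.963], [-0.0, -0.963, 0.27], [-1.0, 0.0, -0.0]]
[[277.8, 0.0, 257.2], [0.0, 277.8, 194.8], [0.0, 0.0, 1.0]] campos [250.28333246 630.51360861 384.06728067]
cam in tool [-132.51413196    0.28428174  -70.43155428] cam axes in tool rows x,y,z
 [[-0.001  1.    -0.   ]
 [-0.261 -0.     0.965]
 [ 0.965  0.001  0.261]]
scene 449.3766613974914 [1107.50979317  558.21788335 1074.93974125]
side 434.10480172844456 [138.42992101 559.37973368 798.67038139]
```

```bash
python3 -m handwheel '[{"hand":0,"ty":21,"tz":-28,"tx":2},{"hand":0,"ty":21,"tz":-28,"tx":2},{"hand":0,"ty":21,"tz":-28,"tx":2},{"hand":0,"ty":21,"tz":-28,"tx":2},{"hand":0,"ty":21,"tz":-28,"tx":2}]' 25
python3 -m handwheel '[{"hand":0,"ty":21,"tz":-28,"tx":2},{"hand":0,"ty":21,"tz":-28,"tx":2},{"hand":0,"ty":21,"tz":-28,"tx":2},{"hand":0,"ty":21,"tz":-28,"tx":2},{"hand":0,"ty":21,"tz":-28,"tx":2}]'
python3 -m handwheel '[{"hand":0,"ty":21,"tz":-28,"tx":2},{"hand":0,"ty":21,"tz":-28,"tx":2},{"hand":0,"ty":21,"tz":-28,"tx":2},{"hand":0,"ty":21,"tz":-28,"tx":2},{"hand":0,"ty":21,"tz":-28,"tx":2}]'
python3 -c "
from h import *
st()"
```

```text
t 1.7 pos [182.6 649.8 251.6] F [ 0.4  0.8 -0.1] T [ 0.01  0.01 -0.01] w 87.6 q [ 1.585  0.359  0.012  0.    -1.224 -0.288]
[[0.0, -0.27, -0.963], [-0.0, -0.963, 0.27], [-1.0, 0.0, -0.0]]$[0]: bad value
$[0]: bad value
$[0]: bad value
```

```bash
python3 -m handwheel '[{"hand":0,"tx":2,"ty":21,"tz":-28,"wx":0,"wy":0,"wz":0},{"hand":0,"tx":2,"ty":21,"tz":-28,"wx":0,"wy":0,"wz":0},{"hand":0,"tx":2,"ty":21,"tz":-28,"wx":0,"wy":0,"wz":0},{"hand":0,"tx":2,"ty":21,"tz":-28,"wx":0,"wy":0,"wz":0},{"hand":0,"tx":2,"ty":21,"tz":-28,"wx":0,"wy":0,"wz":0}]' 25
python3 -c "
from h import *
st()"
```

```text
clock: 2.12
eef_pos: [289.6, 509.5, 241.6]
eef_rot: [-0.096, 0.701, -0.096, -0.7]
force: [0.5, -0.8, 0.6]
width: 59.9
t 2.12 pos [289.6 509.5 241.6] F [ 0.5 -0.8  0.6] T [ 0.06 -0.06 -0.06] w 59.9 q [ 1.387  0.22  -0.205  0.    -1.145 -0.09 ]
[[0.0, -0.27, -0.963], [0.0, -0.963, 0.27], [-1.0, -0.0, -0.0]]
```

```bash

python3 -m handwheel '[{"hand":-0.2,"tx":1,"ty":21,"tz":-28,"wx":0,"wy":0,"wz":0},{"hand":-0.2,"tx":1,"ty":21,"tz":-28,"wx":0,"wy":0,"wz":0},{"hand":-0.2,"tx":1,"ty":21,"tz":-28,"wx":0,"wy":0,"wz":0},{"hand":-0.2,"tx":1,"ty":21,"tz":-28,"wx":0,"wy":0,"wz":0},{"hand":-0.2,"tx":1,"ty":21,"tz":-28,"wx":0,"wy":0,"wz":0}]' >/dev/null
python3 -m handwheel '[{"hand":-0.2,"tx":1,"ty":21,"tz":-28,"wx":0,"wy":0,"wz":0},{"hand":-0.2,"tx":1,"ty":21,"tz":-28,"wx":0,"wy":0,"wz":0},{"hand":-0.2,"tx":1,"ty":21,"tz":-28,"wx":0,"wy":0,"wz":0},{"hand":-0.2,"tx":1,"ty":21,"tz":-28,"wx":0,"wy":0,"wz":0},{"hand":-0.2,"tx":1,"ty":21,"tz":-28,"wx":0,"wy":0,"wz":0}]' 
python3 -m handwheel '[{"hand":-0.2,"tx":0,"ty":0,"tz":0,"wx":0.12,"wy":0,"wz":0},{"hand":-0.2,"tx":0,"ty":0,"tz":0,"wx":0.12,"wy":0,"wz":0},{"hand":-0.2,"tx":0,"ty":0,"tz":0,"wx":0.12,"wy":0,"wz":0},{"hand":-0.2,"tx":0,"ty":0,"tz":0,"wx":0.12,"wy":0,"wz":0},{"hand":-0.2,"tx":0,"ty":0,"tz":0,"wx":0.12,"wy":0,"wz":0}]' 
python3 -m handwheel '[{"hand":-0.2,"tx":0,"ty":0,"tz":0,"wx":0.12,"wy":0,"wz":0},{"hand":-0.2,"tx":0,"ty":0,"tz":0,"wx":0.12,"wy":0,"wz":0},{"hand":-0.2,"tx":0,"ty":0,"tz":0,"wx":0.12,"wy":0,"wz":0},{"hand":-0.2,"tx":0,"ty":0,"tz":0,"wx":0.12,"wy":0,"wz":0},{"hand":-0.2,"tx":0,"ty":0,"tz":0,"wx":0,"wy":0,"wz":0}]' >/dev/null
python3 - <<'E'
from h import *
st()
save(r.camera('wrist'),'w1.png',1.5)
for l in ['cassette','blue']:
    try:
        for d in r.place_of('wrist',l): print(l,round(d['confidence'],2),np.round(d['position'],0),np.round(proj('wrist',d['position'])[0]))
    except Exception as e: print(e)
ms=[(d['mask'],d['confidence']) for d in r.outline_of('wrist','cassette')]
for m,cf in ms:
    ys,xs=np.nonzero(m); print(cf,m.sum(),xs.mean(),ys.mean())
np.savez('mw.npz',m=np.array([m for m,_ in ms]))
E
```

```text
clock: 2.95
eef_pos: [502.6, 231.5, 231.9]
eef_rot: [-0.097, 0.701, -0.096, -0.7]
force: [0.3, 0.5, 0.3]
width: 35.1
clock: 3.37
eef_pos: [501.8, 232.8, 231.7]
eef_rot: [-0.301, 0.64, -0.301, -0.64]
force: [0.4, 0.1, -0.1]
width: 35.1
t 3.78 pos [501.7 233.  231.7] F [ 0.4 -0.1 -0. ] T [ 0.05 -0.04  0.01] w 34.9 q [ 0.789  0.173 -0.289 -0.    -1.109 -0.577]
[[0.0, -0.978, -0.21], [0.0, -0.21, 0.978], [-1.0, -0.0, 0.0]]
cassette 0.81 [389. 119.   2.] [366. 106.]
cassette 0.73 [552. 239.   0.] [219. 171.]
cassette 0.7 [524. 140.   2.] [256.  99.]
it knows: cassette, jar, knob_grip, latch_tip, pocket, pot, spent, unit
0.95 2506 183.23703112529927 13.81045490822027
0.9 2097 217.34191702432045 174.53934191702433
0.66 6152 372.569733420026 99.93156697009103
0.55 2390 254.3581589958159 95.2418410041841
0.28 925 266.8378378378378 234.68324324324325
0.21 3970 47.92367758186398 38.993198992443325
```

View pics/w1.png

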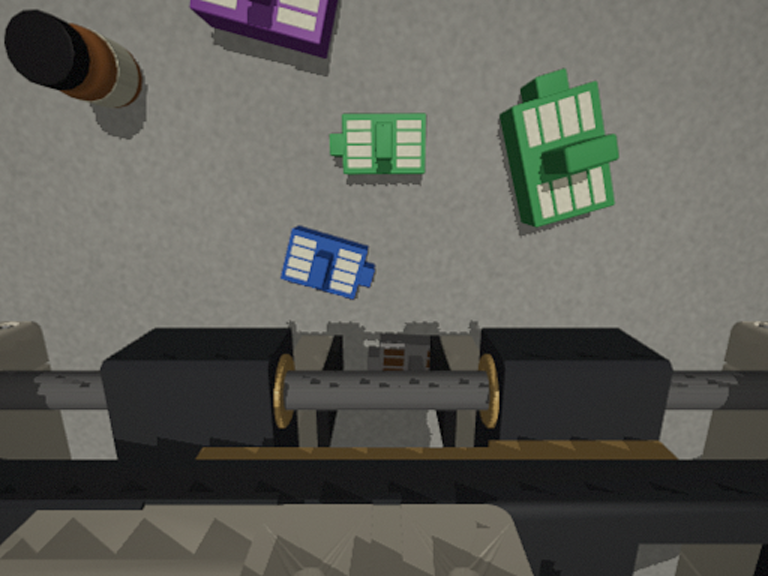

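The small green cassette is at (384,145) in the 1.5x wrist image (native 256,97), tongue to the left (+x), almost square to the jaws.

```bash
python3 - <<'E'
from h import *
s,Rm=st()
m=np.load('mw.npz')['m']; M=np.load('m.npz')
w=m[3].astype(np.float32)
print('wrist',fit({'wrist':w},CASS,[522,140],yaws=[.1,.2,.3])[:2])
b=fit({'wrist':w,'scene':M['cscene'],'side':M['cside']},CASS,[522,140],yaws=[.1,.2,.3])
print(b[:2])
p=fit({'wrist':w},CASS,[522,140],yaws=[.1,.2,.3])[0][1:]
pos=np.array(s['eef_pos']); d=np.array([p[0],p[1],60])-pos
print('tool shift',Rm.T@d,'yaw tool-y',np.arctan2(-Rm[1,1],-Rm[0,1]))
E
```

```text
t 3.93 pos [501.7 233.  231.6] F [-0.6  0.3 -0.7] T [ 0.    0.   -0.01] w 35.0 q [ 0.789  0.173 -0.289  0.    -1.109 -0.568]
[[0.0, -0.976, -0.219], [0.0, -0.219, 0.976], [-1.0, -0.0, 0.0]]
wrist [(np.float64(0.02662026882171631), np.float64(524.5570450423872), np.float64(137.84862279088478), np.float64(0.221438176220344)), (np.float64(0.028222322463989258), np.float64(524.4194672359451), np.float64(137.92266911772487), np.float64(0.2282371023596193))]
[(np.float64(0.35627228021621704), np.float64(524.1839827572567), np.float64(139.1058676160743), np.float64(0.20884808046444014)), (np.float64(0.360251784324646), np.float64(524.3688100034), np.float64(138.7494536261301), np.float64(0.22931942725182186))]
tool shift [171.63865267  -1.36246341 -97.86823472] yaw tool-y 0.22119291777405808
```

```bash

python3 -m handwheel '[{"hand":-0.2,"tx":20,"ty":-1.4,"tz":-19.6,"wx":0,"wy":0,"wz":0},{"hand":-0.2,"tx":20,"ty":0,"tz":-19.6,"wx":0,"wy":0,"wz":0},{"hand":-0.2,"tx":20,"ty":0,"tz":-19.6,"wx":0,"wy":0,"wz":0},{"hand":-0.2,"tx":20,"ty":0,"tz":-19.6,"wx":0,"wy":0,"wz":0},{"hand":-0.2,"tx":20,"ty":0,"tz":-19.6,"wx":0,"wy":0,"wz":0}]' 
python3 -m handwheel '[{"hand":-0.2,"tx":25,"ty":0,"tz":0,"wx":0,"wy":0,"wz":0},{"hand":-0.2,"tx":12,"ty":0,"tz":0,"wx":0,"wy":0,"wz":0},{"hand":-0.2,"tx":0,"ty":0,"tz":0,"wx":0,"wy":0,"wz":0}]' 
python3 - <<'E'
from h import *
s,Rm=st()
save(r.camera('wrist'),'w2.png',1)
save(r.camera('side'),'s2.png',5,(170,230,300,330))
print(proj('side',np.array(s['eef_pos'])-[0,0,25]),proj('side',[[524.5,138,56]]))
E
```

```text
clock: 4.35
eef_pos: [524.3, 136.9, 130.9]
eef_rot: [-0.442, 0.552, -0.442, -0.552]
force: [0.9, -0.1, 0.4]
width: 34.7
clock: 4.6
eef_pos: [522.6, 136.2, 91.8]
eef_rot: [0.441, -0.551, 0.444, 0.552]
force: [-0.0, 0.1, -0.2]
width: 35.3
t 4.6 pos [522.6 136.2  91.8] F [-0.   0.1 -0.2] T [ 0.05  0.04 -0.01] w 35.3 q [ 0.618  0.303 -0.484 -0.001 -0.789 -0.398]
[[-0.004, -0.976, -0.217], [-0.003, -0.217, 0.976], [-1.0, 0.005, -0.002]]
[[219.36976522 262.19619532]] [[218.44996823 265.4805486 ]]
```

View pics/s2.png

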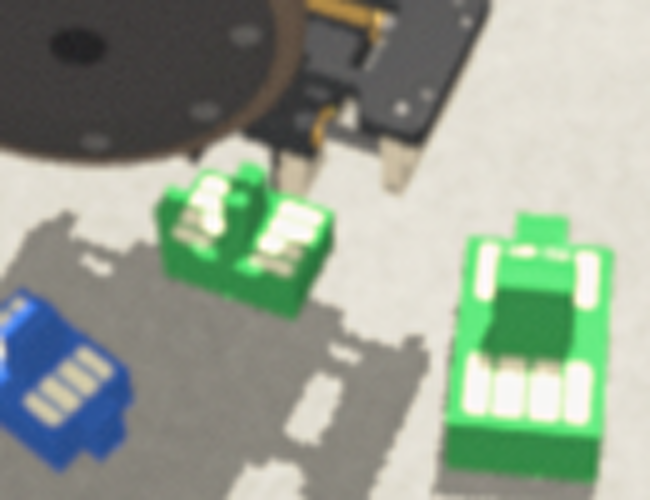

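View pics/w2.png

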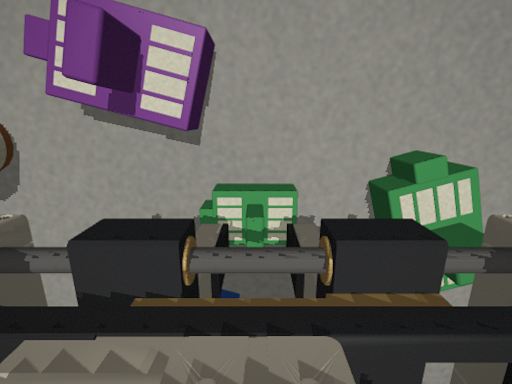

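```bash

python3 -m handwheel '[{"hand":-0.2,"tx":18,"ty":0,"tz":0,"wx":0,"wy":0,"wz":0},{"hand":-0.2,"tx":0,"ty":0,"tz":0,"wx":0,"wy":0,"wz":0}]' 
python3 -c "
from h import *
s,Rm=st()
print(Rm.T@(np.array([524.5,138,54])-s['eef_pos']))"
```

```text
clock: 4.87
eef_pos: [523.8, 137.8, 75.9]
eef_rot: [0.442, -0.551, 0.443, 0.552]
force: [-0.4, -1.3, -0.2]
width: 35.4
t 4.87 pos [523.8 137.8  75.9] F [-0.4 -1.3 -0.2] T [-0.02  0.08 -0.03] w 35.4 q [ 0.619  0.324 -0.499 -0.001 -0.748 -0.4  ]
[[-0.001, -0.976, -0.217], [-0.0, -0.217, 0.976], [-1.0, 0.001, 0.0]]
[21.92912991 -0.76170446  0.06428217]
```

```bash

python3 -m handwheel '[{"hand":-0.2,"tx":15,"ty":-0.5,"tz":0,"wx":0,"wy":0,"wz":0},{"hand":-0.2,"tx":7,"ty":0,"tz":0,"wx":0,"wy":0,"wz":0},{"hand":-0.2,"tx":0,"ty":0,"tz":0,"wx":0,"wy":0,"wz":0}]' 
python3 -m handwheel '[{"hand":-1,"tx":0,"ty":0,"tz":0,"wx":0,"wy":0,"wz":0},{"hand":-1,"tx":0,"ty":0,"tz":0,"wx":0,"wy":0,"wz":0},{"hand":-1,"tx":0,"ty":0,"tz":0,"wx":0,"wy":0,"wz":0},{"hand":-1,"tx":0,"ty":0,"tz":0,"wx":0,"wy":0,"wz":0}]' 25
python3 -c "
from h import *
s,Rm=st()
save(r.camera('wrist'),'w3.png',1)"
```

```text
clock: 5.12
eef_pos: [524.2, 137.6, 54.2]
eef_rot: [0.442, -0.551, 0.443, 0.552]
force: [0.2, -0.6, 0.2]
width: 35.0
clock: 5.45
eef_pos: [525.0, 137.9, 55.2]
eef_rot: [-0.443, 0.551, -0.443, -0.551]
force: [-0.1, -0.6, 0.6]
width: 13.8
t 5.45 pos [525.  137.9  55.2] F [-0.1 -0.6  0.6] T [ 0.07 -0.01 -0.01] w 13.8 q [ 0.618  0.355 -0.517  0.    -0.699 -0.401]
[[0.001, -0.977, -0.215], [0.001, -0.215, 0.977], [-1.0, -0.001, 0.0]]
```

View pics/w3.png

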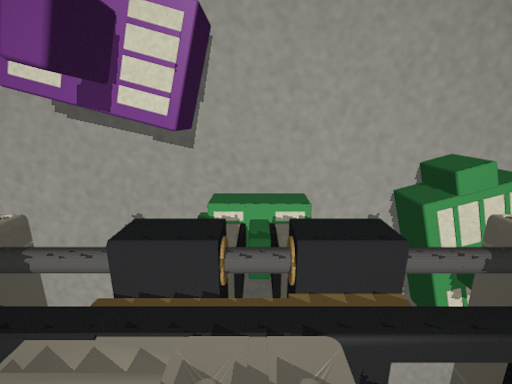

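```bash

python3 -m handwheel '[{"hand":-1,"tx":0,"ty":0,"tz":0,"wx":0,"wy":0,"wz":0},{"hand":-1,"tx":0,"ty":0,"tz":0,"wx":0,"wy":0,"wz":0},{"hand":-1,"tx":-5,"ty":0,"tz":0,"wx":0,"wy":0,"wz":0},{"hand":-1,"tx":-15,"ty":0,"tz":0,"wx":0,"wy":0,"wz":0},{"hand":-1,"tx":-30,"ty":0,"tz":0,"wx":0,"wy":0,"wz":0}]' 
python3 -m handwheel '[{"hand":-1,"tx":-33,"ty":0,"tz":0,"wx":0,"wy":0,"wz":0},{"hand":-1,"tx":-33,"ty":0,"tz":0,"wx":0,"wy":0,"wz":0},{"hand":-1,"tx":-33,"ty":0,"tz":0,"wx":0,"wy":0,"wz":0},{"hand":-1,"tx":0,"ty":0,"tz":0,"wx":0,"wy":0,"wz":0},{"hand":-1,"tx":0,"ty":0,"tz":0,"wx":0,"wy":0,"wz":0}]' 
python3 - <<'E'
from h import *
s,Rm=st()
yaw=np.arctan2(-Rm[1,1],-Rm[0,1]); print(yaw)
save(r.camera('side'),'s3.png',3,(150,130,350,320))
d=np.array([580,-29,200])-s['eef_pos']; print('shift',Rm.T@d,'turn wx',yaw-.055)
E
```

```text
clock: 5.92
eef_pos: [522.4, 136.4, 102.1]
eef_rot: [0.441, -0.55, 0.445, 0.552]
force: [0.1, -0.3, -1.6]
width: 12.0
clock: 6.33
eef_pos: [525.4, 138.2, 205.7]
eef_rot: [-0.444, 0.552, -0.441, -0.551]
force: [-0.8, 1.5, -2.6]
width: 11.8
t 6.33 pos [525.4 138.2 205.7] F [-0.8  1.5 -2.6] T [ 0.06  0.07 -0.07] w 11.8 q [ 0.618  0.176 -0.349 -0.    -1.041 -0.401]
[[0.003, -0.977, -0.215], [0.003, -0.215, 0.977], [-1.0, -0.004, 0.002]]
0.2169547227114438
shift [   5.42079451  -17.3478007  -175.06392181] turn wx 0.16195472271144382
```

View pics/s3.png

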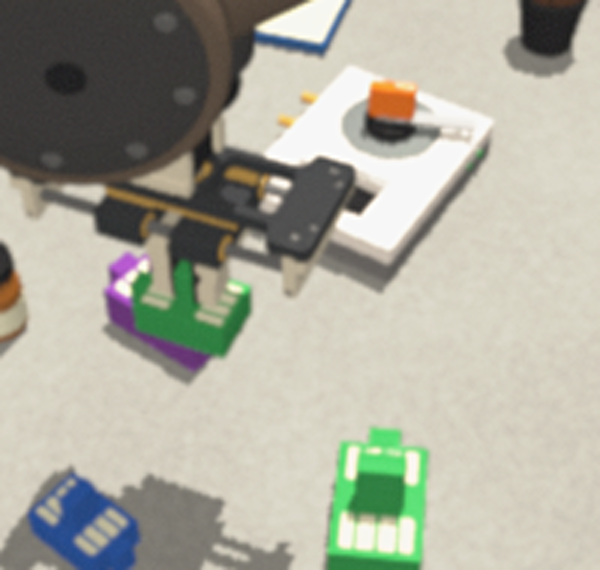

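The small green cassette hangs from the fingers by its rib (side crop around (190,300)); its old spot is empty.

```bash

python3 -m handwheel '[{"hand":-1,"tx":1,"ty":-3,"tz":-29,"wx":0,"wy":0,"wz":0},{"hand":-1,"tx":1,"ty":-3,"tz":-29,"wx":0,"wy":0,"wz":0},{"hand":-1,"tx":1,"ty":-3,"tz":-29,"wx":0,"wy":0,"wz":0},{"hand":-1,"tx":1,"ty":-3,"tz":-29,"wx":0,"wy":0,"wz":0},{"hand":-1,"tx":1,"ty":-3,"tz":-29,"wx":0,"wy":0,"wz":0}]' 
python3 -m handwheel '[{"hand":-1,"tx":0,"ty":-3,"tz":-29,"wx":0,"wy":0,"wz":0},{"hand":-1,"tx":0,"ty":0,"tz":0,"wx":0.08,"wy":0,"wz":0},{"hand":-1,"tx":0,"ty":0,"tz":0,"wx":0.08,"wy":0,"wz":0},{"hand":-1,"tx":0,"ty":0,"tz":0,"wx":0,"wy":0,"wz":0},{"hand":-1,"tx":0,"ty":0,"tz":0,"wx":0,"wy":0,"wz":0}]' 
python3 - <<'E'
from h import *
s,Rm=st()
im=r.camera('wrist'); np.save('w4.npy',im); np.savez('w4cal.npz',*cal('wrist')); save(im,'w4.png',1.5)
for l in ['unit','pocket','knob_grip','latch_tip','cassette']:
    for d in r.place_of('wrist',l): print(l,round(d['confidence'],2),np.round(d['position'],1),np.round(proj('wrist',d['position'])[0]))
ms=[(d['mask'],d['confidence']) for d in r.outline_of('wrist','unit')]
for m,cf in ms:
    ys,xs=np.nonzero(m); print(cf,m.sum(),xs.mean(),ys.mean())
np.savez('mw4.npz',m=np.array([m for m,_ in ms]))
E
```

```text
clock: 6.8
eef_pos: [569.7, -2.1, 196.5]
eef_rot: [0.442, -0.55, 0.444, 0.552]
force: [0.8, 0.1, -1.6]
width: 12.1
clock: 7.22
eef_pos: [578.9, -28.6, 196.9]
eef_rot: [0.484, -0.514, 0.486, 0.515]
force: [1.0, 0.4, -1.0]
width: 11.8
t 7.22 pos [578.9 -28.6 196.9] F [ 1.   0.4 -1. ] T [ 0.11 -0.09 -0.  ] w 11.8 q [ 0.288  0.246 -0.278 -0.    -1.049 -0.229]
[[-0.003, -0.998, -0.059], [-0.0, -0.059, 0.998], [-1.0, 0.003, -0.0]]
unit 0.94 [ 586.5 -165.4    5.4] [258.  55.]
pocket 0.72 [ 588.6 -164.6    5.9] [256.  55.]
pocket 0.71 [ 583.3 -123.6   22.9] [259.  95.]
cassette 0.94 [390.8 120.    2.2] [390. 295.]
cassette 0.91 [577.7 -32.3 141.7] [260. 215.]
0.78 22064 253.574147933285 67.33774474256708
```

View pics/w4.png

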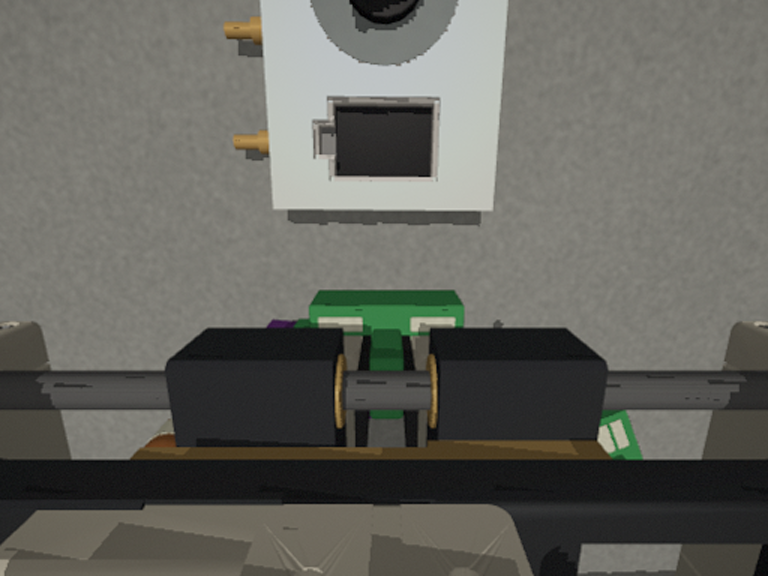

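```bash
python3 - <<'E'
from h import *
s,Rm=st()
im=np.load('w4.npy'); z=np.load('w4cal.npz'); C=(z['arr_0'],z['arr_1'],z['arr_2'])
save(im,'p4.png',7,(200,55,310,140))
g=cv2.cvtColor(im,cv2.COLOR_RGB2GRAY)
# floor: dark region
m=(g[60:130,200:310]<70).astype(np.uint8); n,l,stt,_=cv2.connectedComponentsWithStats(m); k=1+np.argmax(stt[1:,4]); ys,xs=np.nonzero(l==k); print(stt[k])
rect=cv2.minAreaRect(np.c_[xs+200,ys+60].astype(np.float32)); print(rect)
bx=cv2.boxPoints(rect); W=ray('wrist',bx,22,C); print(W.round(1).tolist(), 'centre',W.mean(0))
# white housing side edges: bright
hs=[]
for row in range(60,138,6):
    line=g[row].astype(float); b=np.nonzero(line[150:360]>140)[0]+150; hs.append((row,b.min(),b.max()))
print(hs)
L=ray('wrist',[(a-.5,rw) for rw,a,_ in hs],40,C); Rr=ray('wrist',[(b+.5,rw) for rw,_,b in hs],40,C)
for e in (L,Rr):
    p=np.polyfit(e[:,1],e[:,0],1); print('edge yaw',-p[0],'x at y=-123',np.polyval(p,-123), 'y range',e[0,1],e[-1,1])
# bottom edge of housing top
b=[]
for col in range(195,320,6):
    line=g[110:170,col].astype(float); i=np.nonzero(line>140)[0].max()+110; b.append((col,i+.5))
B=ray('wrist',b,40,C); p=np.polyfit(B[:,0],B[:,1],1); print('bottom yaw',p[0],'y at x=585',np.polyval(p,585))
E
```

```text
t 7.57 pos [579.7 -28.  198.6] F [ 0.8 -0.7 -0.5] T [ 0.09 -0.05  0.05] w 11.8 q [ 0.289  0.245 -0.277 -0.    -1.049 -0.23 ]
[[0.0, -0.998, -0.058], [0.0, -0.058, 0.998], [-1.0, -0.0, 0.0]]
[  14   10   75   48 3053]
((250.6065673828125, 93.55693817138672), (73.5947494506836, 47.11792755126953), 1.5481576919555664)
[[629.9, -99.9, 22.0], [629.4, -146.3, 22.0], [554.2, -149.0, 22.0], [551.4, -102.5, 22.0]] centre [ 591.21899271 -124.42848811   22.        ]
[(60, np.int64(177), np.int64(334)), (66, np.int64(177), np.int64(333)), (72, np.int64(178), np.int64(333)), (78, np.int64(178), np.int64(332)), (84, np.int64(178), np.int64(332)), (90, np.int64(178), np.int64(331)), (96, np.int64(179), np.int64(331)), (102, np.int64(180), np.int64(331)), (108, np.int64(180), np.int64(330)), (114, np.int64(180), np.int64(330)), (120, np.int64(181), np.int64(329)), (126, np.int64(181), np.int64(329)), (132, np.int64(181), np.int64(328))]
edge yaw 0.052308038527901814 x at y=-123 661.8648174472977 y range -149.29656935587707 -82.24524676210628
edge yaw 0.05018251223468285 x at y=-123 510.90558830354325 y range -158.41738753687872 -91.26262826650645
bottom yaw 0.0598731497247159 y at x=585 -79.22321102918468
```

View pics/p4.png

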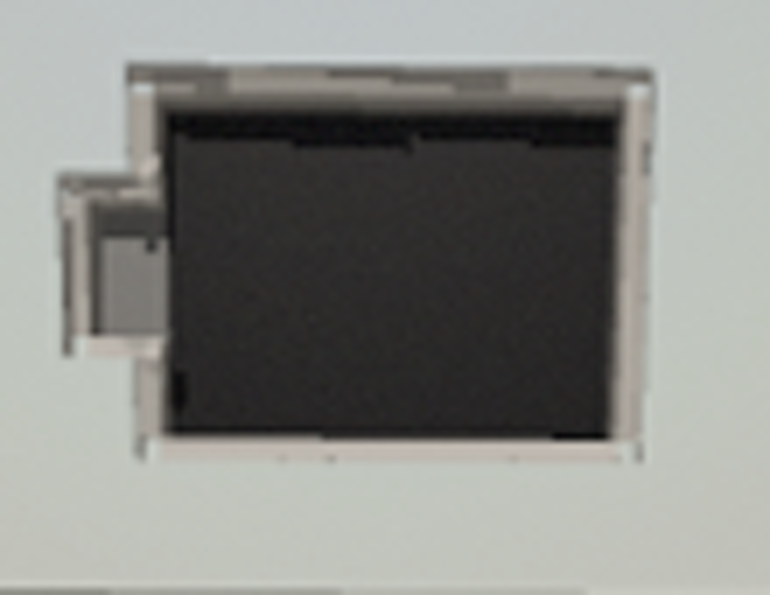

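```bash
python3 - <<'E'
from h import *
s,Rm=st()
im=np.load('w4.npy'); z=np.load('w4cal.npz'); C=(z['arr_0'],z['arr_1'],z['arr_2'])
g=cv2.cvtColor(im,cv2.COLOR_RGB2GRAY).astype(np.float32)
c=lambda u,v:(200+(u+.5)/7-.5,55+(v+.5)/7-.5)
rim=[c(130,68),c(650,72),c(640,458),c(142,458)]
W=ray('wrist',rim,40,C); print('rim',W.round(1).tolist(),W.mean(0).round(1), np.linalg.norm(W[0]-W[1]),np.linalg.norm(W[0]-W[3]))
fl=[c(165,115),c(615,115),c(612,437),c(165,437)]
W=ray('wrist',fl,22,C); print('floor',W.round(1).tolist(),W.mean(0).round(1), np.linalg.norm(W[0]-W[1]),np.linalg.norm(W[0]-W[3]))
# overlay of pocket model
P=np.array([586.2,-124.2]);a=.054
Rz=np.array([[np.cos(a),-np.sin(a)],[np.sin(a),np.cos(a)]])
def pts(l,zz): return np.c_[np.array(l)@Rz.T+P,np.full(len(l),zz)]
big=cv2.resize(im,None,fx=7,fy=7,interpolation=2)[55*7:150*7,200*7:312*7].copy()
def draw(l,zz,col):
    uv=(proj('wrist',pts(l,zz),C)+.5)*7-.5-[1400,385]
    cv2.polylines(big,[np.round(uv).astype(int)],True,col,1)
draw([(-36.25,-26.25),(36.25,-26.25),(36.25,26.25),(-36.25,26.25)],40,(255,0,0))
draw([(-33.25,-23.25),(33.25,-23.25),(33.25,23.25),(-33.25,23.25)],22,(0,255,0))
draw([(33.25,-9.25),(43.25,-9.25),(43.25,9.25),(33.25,9.25)],22,(0,255,255))
draw([(-75,-145),(75,-145),(75,45),(-75,45)],40,(255,0,255))
cv2.imwrite('pics/ov4.png',big[:,:,::-1])
# held cassette model overlay
big=cv2.resize(im,None,fx=5,fy=5,interpolation=2)[185*5:260*5,180*5:335*5].copy()
pos=np.array([579.4,-28.2,197.8])
yawT=np.arctan2(-Rm[1,1],-Rm[0,1]); print('tool yaw',yawT)
for b in CASS:
    ra=np.array([[np.cos(yawT),-np.sin(yawT),0],[np.sin(yawT),np.cos(yawT),0],[0,0,1]])
    uv=(proj('wrist',b@ra.T+pos-[0,0,55],C)+.5)*5-.5-[900,925]
    for i in range(8):
        for j in range(i):
            if bin(i^j).count('1')==1: cv2.line(big,tuple(np.round(uv[i]).astype(int).tolist()),tuple(np.round(uv[j]).astype(int).tolist()),(255,0,0),1)
cv2.imwrite('pics/ov4c.png',big[:,:,::-1])
E
```

```text
t 7.57 pos [579.7 -28.  198.6] F [ 0.8 -0.7 -0.5] T [ 0.09 -0.05  0.05] w 11.8 q [ 0.289  0.245 -0.277 -0.    -1.049 -0.23 ]
[[0.0, -0.998, -0.058], [0.0, -0.058, 0.998], [-1.0, -0.0, 0.0]]
rim [[623.3, -147.9, 40.0], [552.2, -151.7, 40.0], [548.9, -100.7, 40.0], [620.4, -96.4, 40.0]] [ 586.2 -124.2   40. ] 71.25535733003247 51.576102892973225
floor [[620.5, -145.0, 22.0], [554.8, -148.9, 22.0], [551.2, -103.7, 22.0], [619.2, -99.6, 22.0]] [ 586.4 -124.3   22. ] 65.85726103956077 45.392800281172555
tool yaw 0.05820740565996252
```

View pics/ov4.png

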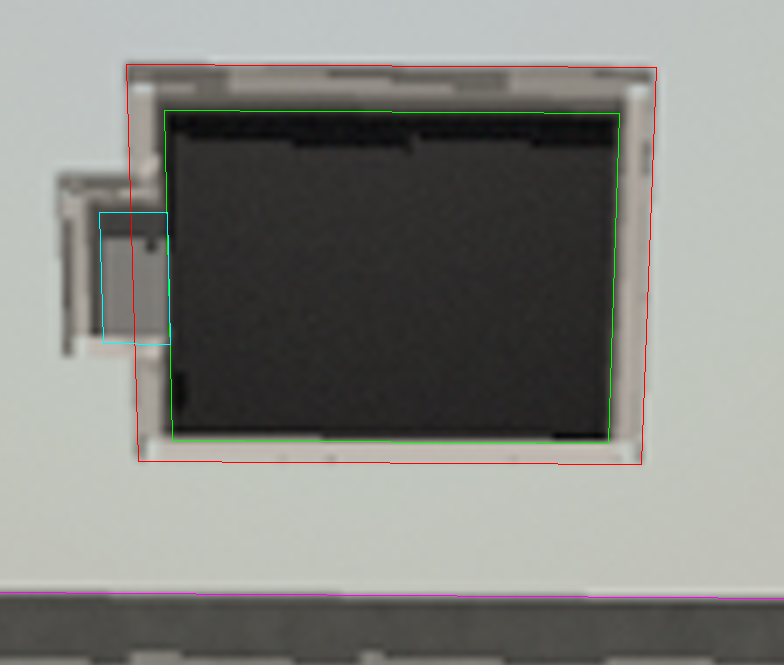

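View pics/ov4c.png

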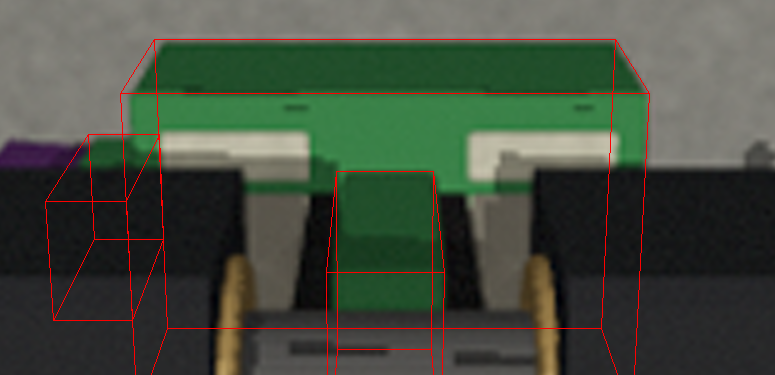

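```bash

python3 -m handwheel '[{"hand":-1,"tx":12,"ty":-0.5,"tz":-24,"wx":0,"wy":0,"wz":0},{"hand":-1,"tx":12,"ty":-0.5,"tz":-24,"wx":0,"wy":0,"wz":0},{"hand":-1,"tx":12,"ty":0,"tz":-24,"wx":0.004,"wy":0,"wz":0},{"hand":-1,"tx":12,"ty":0,"tz":-24.3,"wx":0,"wy":0,"wz":0},{"hand":-1,"tx":20,"ty":0,"tz":0,"wx":0,"wy":0,"wz":0}]' 
python3 -m handwheel '[{"hand":-1,"tx":14,"ty":0,"tz":0,"wx":0,"wy":0,"wz":0},{"hand":-1,"tx":6,"ty":0,"tz":0,"wx":0,"wy":0,"wz":0},{"hand":-1,"tx":0,"ty":0,"tz":0,"wx":0,"wy":0,"wz":0},{"hand":-1,"tx":0,"ty":0,"tz":0,"wx":0,"wy":0,"wz":0}]' 
python3 - <<'E'
from h import *
s,Rm=st(); a=[]
im=r.camera('side'); save(im,'s5.png',6,(220,130,330,230))
for i in range(4):
    q=r.get_state(); a.append(q['eef_pos']); r.camera('scene')
print(np.mean(a,0)); print(Rm.T@(np.array([586.3,-124.2,77])-np.mean(a,0)), np.arctan2(-Rm[1,1],-Rm[0,1]))
save(r.camera('scene'),'sc5.png',5,(180,130,300,240))
im=r.camera('wrist'); save(im,'w5.png',1.5)
E
```

```text
clock: 7.98
eef_pos: [587.1, -127.4, 131.4]
eef_rot: [-0.487, 0.514, -0.486, -0.512]
force: [1.3, 0.2, -1.6]
width: 11.7
clock: 8.32
eef_pos: [586.4, -124.2, 111.0]
eef_rot: [-0.486, 0.513, -0.486, -0.513]
force: [0.7, 0.2, -0.7]
width: 11.6
t 8.32 pos [ 586.4 -124.2  111. ] F [ 0.7  0.2 -0.7] T [ 0.1  -0.16  0.02] w 11.6 q [ 0.117  0.361 -0.336  0.    -0.873 -0.064]
[[0.0, -0.999, -0.054], [-0.0, -0.054, 0.999], [-1.0, -0.0, -0.0]]
[ 586.85284512 -124.08306996  111.69899489]
[34.69893924  0.56340052 -0.07584203] 0.053952773704226714
```

View pics/s5.png

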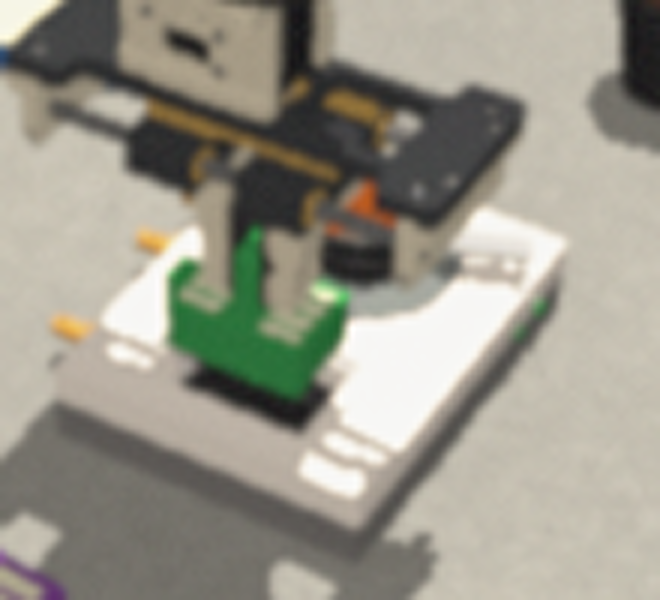

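View pics/w5.png

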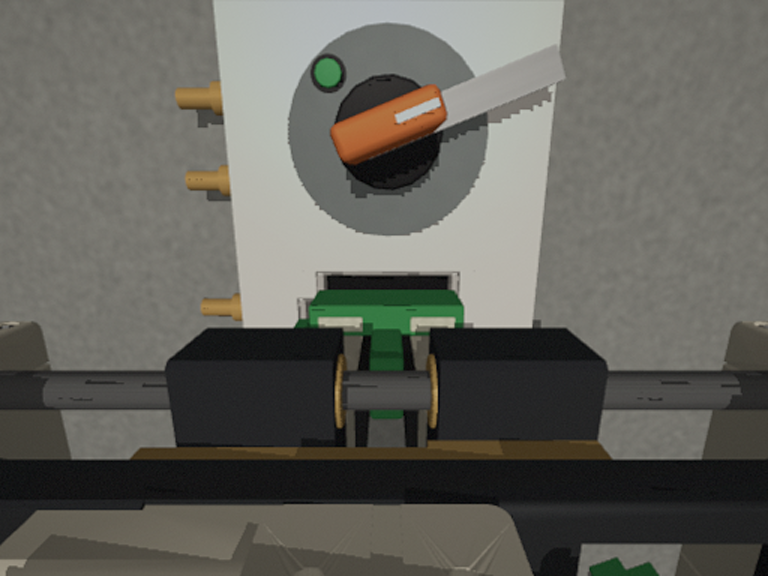

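The cassette (387,300 in 1.5x wrist image) sits centred over the pocket opening (317–459), tongue left at the notch; the knob with its latch arm shows at (388,125). I lower it while watching the force.

```bash

python3 -m handwheel '[{"hand":-1,"tx":8,"ty":0,"tz":0,"wx":0,"wy":0,"wz":0},{"hand":-1,"tx":6,"ty":0,"tz":0,"wx":0,"wy":0,"wz":0},{"hand":-1,"tx":5,"ty":0,"tz":0,"wx":0,"wy":0,"wz":0},{"hand":-1,"tx":4,"ty":0,"tz":0,"wx":0,"wy":0,"wz":0},{"hand":-1,"tx":0,"ty":0,"tz":0,"wx":0,"wy":0,"wz":0}]' 
python3 -c "
from h import *
st()"
```

```text
clock: 9.08
eef_pos: [585.3, -124.5, 86.1]
eef_rot: [0.486, -0.512, 0.487, 0.514]
force: [-0.4, 0.5, -2.2]
width: 11.9
t 9.08 pos [ 585.3 -124.5   86.1] F [-0.4  0.5 -2.2] T [ 0.09 -0.01  0.03] w 11.9 q [ 0.117  0.39  -0.361 -0.    -0.823 -0.064]
[[-0.002, -0.999, -0.053], [-0.0, -0.053, 0.999], [-1.0, 0.002, 0.0]]
```

```bash

python3 -m handwheel '[{"hand":-1,"tx":4,"ty":0,"tz":0,"wx":0,"wy":0,"wz":0},{"hand":-1,"tx":3,"ty":0,"tz":0,"wx":0,"wy":0,"wz":0},{"hand":-1,"tx":0,"ty":0,"tz":0,"wx":0,"wy":0,"wz":0}]' 
python3 -m handwheel '[{"hand":-1,"tx":2.5,"ty":0,"tz":0,"wx":0,"wy":0,"wz":0},{"hand":-1,"tx":1,"ty":0,"tz":0,"wx":0,"wy":0,"wz":0},{"hand":-1,"tx":0,"ty":0,"tz":0,"wx":0,"wy":0,"wz":0}]' 
python3 -c "
from h import *
st()"
```

```text
clock: 9.33
eef_pos: [585.7, -124.4, 79.9]
eef_rot: [0.486, -0.513, 0.487, 0.513]
force: [-0.6, 0.1, -1.5]
width: 11.9
clock: 9.58
eef_pos: [586.2, -124.4, 77.2]
eef_rot: [-0.487, 0.513, -0.487, -0.513]
force: [-0.6, 0.6, -1.8]
width: 11.9
t 9.58 pos [ 586.2 -124.4   77.2] F [-0.6  0.6 -1.8] T [ 0.09 -0.07  0.  ] w 11.9 q [ 0.117  0.401 -0.369  0.    -0.801 -0.064]
[[0.0, -0.999, -0.053], [-0.0, -0.053, 0.999], [-1.0, -0.0, -0.0]]
```

```bash

python3 -m handwheel '[{"hand":-1,"tx":1,"ty":0,"tz":0,"wx":0,"wy":0,"wz":0},{"hand":-1,"tx":0,"ty":0,"tz":0,"wx":0,"wy":0,"wz":0}]' 
python3 -m handwheel '[{"hand":-1,"tx":0.7,"ty":0,"tz":0,"wx":0,"wy":0,"wz":0},{"hand":-1,"tx":0,"ty":0,"tz":0,"wx":0,"wy":0,"wz":0}]' 
python3 -c "
from h import *
st()"
```

```text
clock: 9.75
eef_pos: [586.2, -124.4, 77.2]
eef_rot: [-0.487, 0.513, -0.486, -0.513]
force: [-3.5, 2.0, 7.8]
width: 12.0
clock: 9.92
eef_pos: [586.2, -124.4, 77.2]
eef_rot: [-0.487, 0.514, -0.486, -0.513]
force: [-5.1, 2.5, 12.7]
width: 11.9
t 9.92 pos [ 586.2 -124.4   77.2] F [-5.1  2.5 12.7] T [ 0.93  2.06 -0.02] w 11.9 q [ 0.117  0.4   -0.37   0.001 -0.8   -0.064]
[[0.001, -0.999, -0.054], [-0.0, -0.054, 0.999], [-1.0, -0.001, -0.0]]
```

Contact came at TCP 77.2 mm, right where the floor is expected. Release and rise.

```bash

python3 -m handwheel '[{"hand":-1,"tx":-1.2,"ty":0,"tz":0,"wx":0,"wy":0,"wz":0},{"hand":-0.3,"tx":0,"ty":0,"tz":0,"wx":0,"wy":0,"wz":0},{"hand":-0.3,"tx":0,"ty":0,"tz":0,"wx":0,"wy":0,"wz":0},{"hand":-0.3,"tx":0,"ty":0,"tz":0,"wx":0,"wy":0,"wz":0},{"hand":-0.3,"tx":0,"ty":0,"tz":0,"wx":0,"wy":0,"wz":0}]' 
python3 -m handwheel '[{"hand":-0.3,"tx":-15,"ty":0,"tz":0,"wx":0,"wy":0,"wz":0},{"hand":-0.3,"tx":-30,"ty":0,"tz":0,"wx":0,"wy":0,"wz":0},{"hand":-0.3,"tx":-30,"ty":0,"tz":0,"wx":0,"wy":0,"wz":0},{"hand":-0.3,"tx":-30,"ty":0,"tz":20,"wx":0,"wy":0,"wz":0},{"hand":-0.3,"tx":-30,"ty":0,"tz":20,"wx":0,"wy":0,"wz":0}]' 
python3 -m handwheel '[{"hand":-0.3,"tx":0,"ty":0,"tz":20,"wx":0,"wy":0,"wz":0},{"hand":-0.3,"tx":0,"ty":0,"tz":0,"wx":0,"wy":0,"wz":0},{"hand":-0.3,"tx":0,"ty":0,"tz":0,"wx":0,"wy":0,"wz":0}]' 
python3 - <<'E'
from h import *
s,Rm=st()
C=cal('wrist'); im=r.camera('wrist'); np.save('w6.npy',im); np.savez('w6cal.npz',*C); save(im,'w6.png',1.5)
for l in ['knob_grip','latch_tip','cassette','pocket']:
    for d in r.place_of('wrist',l): print(l,round(d['confidence'],2),np.round(d['position'],1),np.round(proj('wrist',d['position'],C)[0]))
save(r.camera('side'),'s6.png',6,(220,130,330,230))
E
```

```text
clock: 10.33
eef_pos: [586.1, -124.5, 76.4]
eef_rot: [0.487, -0.513, 0.487, 0.513]
force: [0.4, -0.0, 0.1]
width: 29.1
clock: 10.75
eef_pos: [583.6, -84.8, 212.6]
eef_rot: [0.487, -0.513, 0.487, 0.513]
force: [1.5, 0.0, -0.5]
width: 30.6
clock: 11.0
eef_pos: [582.9, -63.7, 211.9]
eef_rot: [-0.486, 0.514, -0.486, -0.513]
force: [-0.3, -0.6, -1.3]
width: 30.8
t 11.0 pos [582.9 -63.7 211.9] F [-0.3 -0.6 -1.3] T [ 0.02 -0.01  0.01] w 30.8 q [ 0.224  0.243 -0.246 -0.    -1.081 -0.17 ]
[[0.001, -0.999, -0.054], [0.0, -0.054, 0.999], [-1.0, -0.001, 0.0]]
knob_grip 0.96 [ 592.3 -216.4   76.1] [256.  20.]
cassette 0.85 [ 584.5 -122.    23.7] [259. 131.]
```

View pics/w6.png

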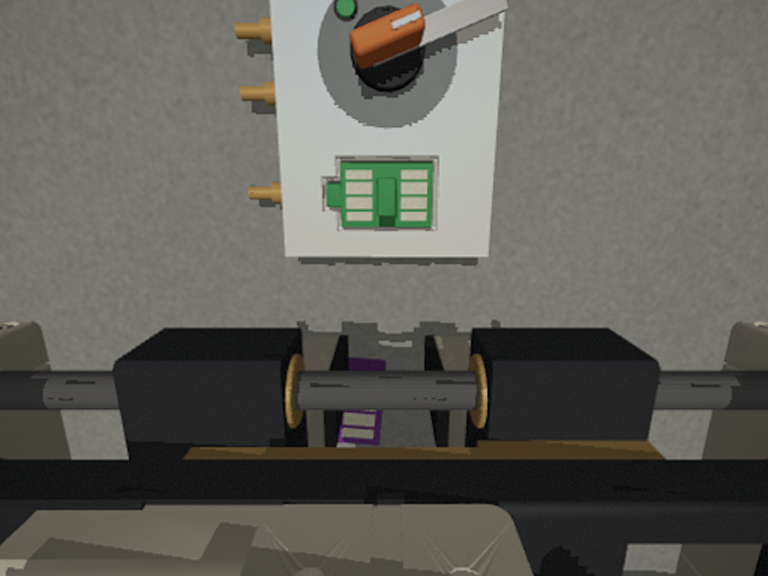

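View pics/s6.png

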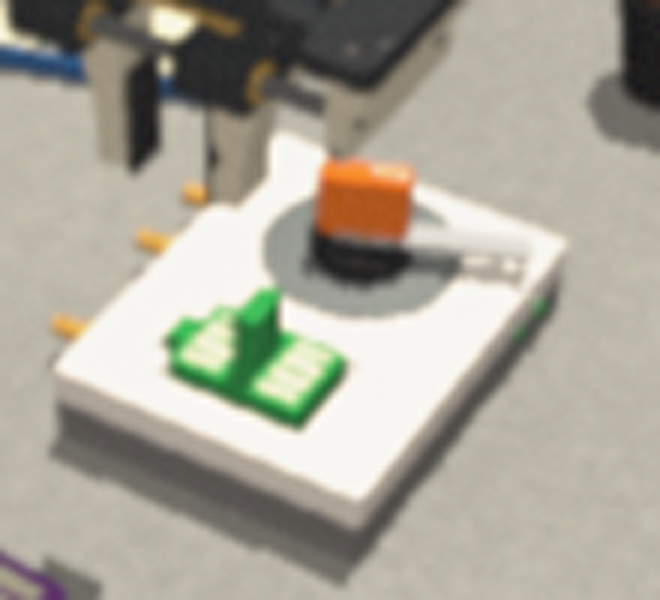

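```bash
python3 - <<'E'
from h import *
s,Rm=st()
def knob(fn,C):
    im=fn.astype(int); R_,G,B=im[...,0],im[...,1],im[...,2]
    m=((R_>120)&(R_>1.6*G)&(G>1.2*B)).astype(np.uint8); n,l,stt,ce=cv2.connectedComponentsWithStats(m)
    k=1+np.argmax(stt[1:,4]); print(stt[k]); ys,xs=np.nonzero(l==k); return xs,ys,m
im=np.load('w6.npy'); z=np.load('w6cal.npz'); C=(z['arr_0'],z['arr_1'],z['arr_2'])
xs,ys,m=knob(im,C)
# silhouette fit: bar z 54..87 at axis, yaw
mask=(lambda a:a)(np.zeros((384,512),np.float32)); mask[ys,xs]=1
mask=cv2.morphologyEx(mask,cv2.MORPH_CLOSE,np.ones((5,5)))
BAR=[box(-21,21,-7,7,54,87)]
def cost(p): 
    s_=sil('wrist',BAR,p,C); return 1-np.minimum(mask,s_).sum()/np.maximum(mask,s_).sum()
for y0 in (.2,.4,.6):
    q=minimize(lambda v:cost([591+5*v[0],-214+5*v[1],y0+.1*v[2]]),[0,0,0],method='Nelder-Mead',options=dict(initial_simplex=[[0,0,0],[1,0,0],[0,1,0],[0,0,1.]],xatol=.02,fatol=1e-4)); print(q.fun,591+5*q.x[0],-214+5*q.x[1],y0+.1*q.x[2])
save(im,'k6.png',8,(200,0,340,60))
# cassette seated check
g=im.astype(int); gm=((g[...,1]>1.25*g[...,0])&(g[...,1]>1.25*g[...,2])&(g[...,1]>50)); gm[:95]=0; gm[165:]=0
mk=cv2.morphologyEx(gm.astype(np.float32),cv2.MORPH_CLOSE,np.ones((9,9)))
for zz in (18,22,26,30): print(zz,(lambda o:[np.round(v,3) for v in o[0]])(sorted([(lambda q:(q.fun,*q.x))(minimize(lambda v:(lambda s_:1-np.minimum(mk,s_).sum()/np.maximum(mk,s_).sum())(sil('wrist',CASS,[586+v[0],-124+v[1],.054+v[2]],C,zz)),[0,0,0],method='Nelder-Mead',options=dict(initial_simplex=[[0,0,0],[3,0,0],[0,3,0],[0,0,.1]])))])))
E
```

```text
t 11.3 pos [582.7 -65.2 210.8] F [-0.3 -1.1 -0.6] T [ 0.03 -0.04 -0.05] w 30.6 q [ 0.222  0.245 -0.246  0.    -1.081 -0.17 ]
[[-0.001, -0.999, -0.052], [-0.0, -0.052, 0.999], [-1.0, 0.001, -0.0]]
[234   2  49  34 561]
0.5460017323493958 590.4107692520868 -219.80962348611885 0.6576421756623542
0.5488701462745667 590.8146622788931 -220.3197148194334 0.616677312586388
0.5448849201202393 590.4062169719355 -219.52074835289156 0.6797127030073944
18 [np.float64(0.222), np.float64(0.067), np.float64(-0.238), np.float64(0.0)]
22 [np.float64(0.228), np.float64(-0.239), np.float64(-0.176), np.float64(0.002)]
26 [np.float64(0.239), np.float64(0.021), np.float64(-0.245), np.float64(-0.005)]
30 [np.float64(0.259), np.float64(0.091), np.float64(-0.159), np.float64(0.001)]
```

View pics/k6.png

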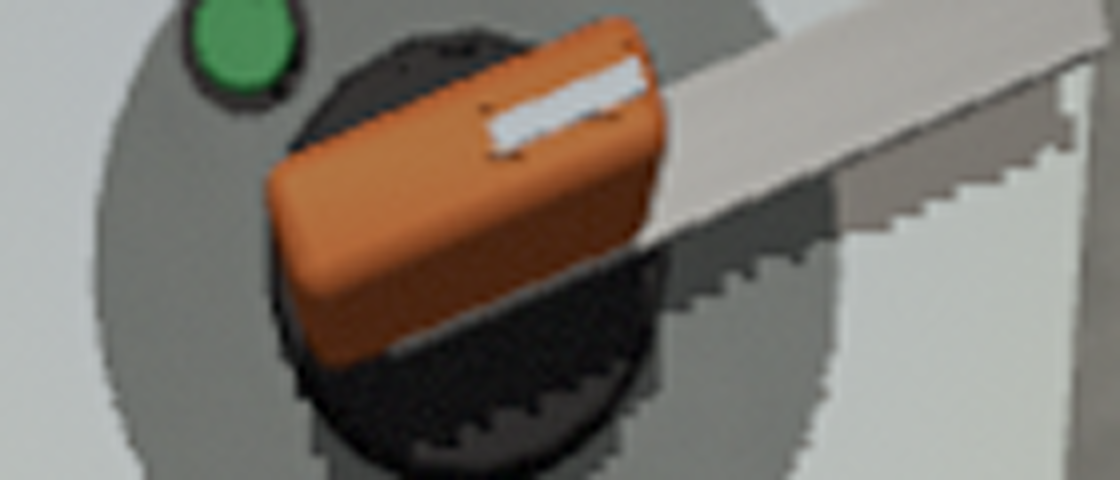

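```bash
python3 - <<'E'
from h import *
s,Rm=st()
z=np.load('w6cal.npz'); C=(z['arr_0'],z['arr_1'],z['arr_2'])
c=lambda u,v:(200+(u+.5)/8-.5,(v+.5)/8-.5)
W=ray('wrist',[c(290,160),c(600,22),c(330,297),c(650,165)],87,C)
for i in (0,2):
    d=W[i+1]-W[i]; print('edge ang',np.arctan2(d[1],d[0]))
T=ray('wrist',[c(270,175),c(635,12),c(665,140),c(305,300)],87,C); print(T.round(1).tolist(),T.mean(0)); 
L=ray('wrist',[c(665,92),c(870,2),c(640,245),c(1100,45)],55,C)
for i in (0,2):
    d=L[i+1]-L[i]; print('latch ang',np.arctan2(d[1],d[0]))
print(T[2]-T[3],np.linalg.norm(T[2]-T[3]),np.linalg.norm(T[0]-T[3]))
E
```

```text
t 11.3 pos [582.7 -65.2 210.8] F [-0.3 -1.1 -0.6] T [ 0.03 -0.04 -0.05] w 30.6 q [ 0.222  0.245 -0.246  0.    -1.081 -0.17 ]
[[-0.001, -0.999, -0.052], [-0.0, -0.052, 0.999], [-1.0, 0.001, -0.0]]
edge ang -2.714323650084231
edge ang -2.7340913567226863
[[610.7, -211.0, 87.0], [574.4, -227.6, 87.0], [570.5, -216.3, 87.0], [606.7, -199.6, 87.0]] [ 590.5606773  -213.62607601   87.        ]
latch ang -2.7155828605421073
latch ang -2.7138297154134996
[-36.23305114 -16.70231595   0.        ] 39.89738528995057 12.012433495757135
```

Knob: axis about (590.9,-213.9), bar pointing at -2.716 rad in world (towards the latch tip). With the tool's y at -1.145 rad, joint 6 has room for the whole clockwise turn. Move over and turn the wrist.

```bash

python3 -m handwheel '[{"hand":-0.3,"tx":0,"ty":0,"tz":-30,"wx":0,"wy":0,"wz":0},{"hand":-0.3,"tx":0,"ty":0,"tz":-30,"wx":0,"wy":0,"wz":0},{"hand":-0.3,"tx":0,"ty":0,"tz":-30,"wx":0,"wy":0,"wz":0},{"hand":-0.3,"tx":0,"ty":0,"tz":-30,"wx":0,"wy":0,"wz":0},{"hand":-0.3,"tx":0,"ty":0,"tz":-29,"wx":-0.12,"wy":0,"wz":0}]' 
python3 -m handwheel '[{"hand":-0.3,"tx":0,"ty":0,"tz":0,"wx":-0.122,"wy":0,"wz":0},{"hand":-0.3,"tx":0,"ty":0,"tz":0,"wx":-0.122,"wy":0,"wz":0},{"hand":-0.3,"tx":0,"ty":0,"tz":0,"wx":-0.122,"wy":0,"wz":0},{"hand":-0.3,"tx":0,"ty":0,"tz":0,"wx":-0.122,"wy":0,"wz":0},{"hand":-0.3,"tx":0,"ty":0,"tz":0,"wx":-0.122,"wy":0,"wz":0}]' >/dev/null
python3 -m handwheel '[{"hand":-0.3,"tx":0,"ty":0,"tz":0,"wx":-0.122,"wy":0,"wz":0},{"hand":-0.3,"tx":0,"ty":0,"tz":0,"wx":-0.122,"wy":0,"wz":0},{"hand":-0.3,"tx":0,"ty":0,"tz":0,"wx":-0.122,"wy":0,"wz":0},{"hand":-0.3,"tx":0,"ty":0,"tz":0,"wx":-0.122,"wy":0,"wz":0},{"hand":-0.3,"tx":0,"ty":0,"tz":0,"wx":-0.122,"wy":0,"wz":0}]' >/dev/null
python3 -m handwheel '[{"hand":-0.3,"tx":0,"ty":0,"tz":0,"wx":-0.122,"wy":0,"wz":0},{"hand":-0.3,"tx":0,"ty":0,"tz":0,"wx":-0.122,"wy":0,"wz":0},{"hand":-0.3,"tx":0,"ty":0,"tz":0,"wx":-0.122,"wy":0,"wz":0},{"hand":-0.3,"tx":0,"ty":0,"tz":0,"wx":-0.122,"wy":0,"wz":0},{"hand":-0.3,"tx":0,"ty":0,"tz":0,"wx":-0.122,"wy":0,"wz":0}]' >/dev/null
python3 -m handwheel '[{"hand":-0.3,"tx":0,"ty":0,"tz":0,"wx":0,"wy":0,"wz":0},{"hand":-0.3,"tx":0,"ty":0,"tz":0,"wx":0,"wy":0,"wz":0}]' >/dev/null
cat >> h.py <<'E'
def rel(target,yaw=None):
    s,Rm=st(); print('shift',np.round(Rm.T@(np.array(target)-s['eef_pos']),2)); y=np.arctan2(Rm[1,1],Rm[0,1]); print('tool-y yaw',round(y,4), 'wx to go',None if yaw is None else round((y-yaw+np.pi)%(2*np.pi)-np.pi,4)); return s,Rm
E
python3 - <<'E'
from h import *
rel([590.9,-213.9,120],-1.145)
save(r.camera('side'),'s7.png',5,(220,110,350,230))
E
```

```text
clock: 11.72
eef_pos: [590.5, -215.2, 211.1]
eef_rot: [0.455, -0.541, 0.456, 0.541]
force: [1.1, 0.5, -0.7]
width: 30.9
t 13.13 pos [ 590.6 -213.7  211.2] F [-0.5 -1.  -0.6] T [-0.04 -0.03  0.03] w 31.0 q [-0.037  0.31  -0.154  0.    -1.107  2.035]
[[-0.001, 0.415, -0.91], [-0.0, -0.91, -0.415], [-1.0, -0.0, 0.001]]
shift [91.15  0.31 -0.22]
tool-y yaw -1.143 wx to go 0.002
```

View pics/s7.png

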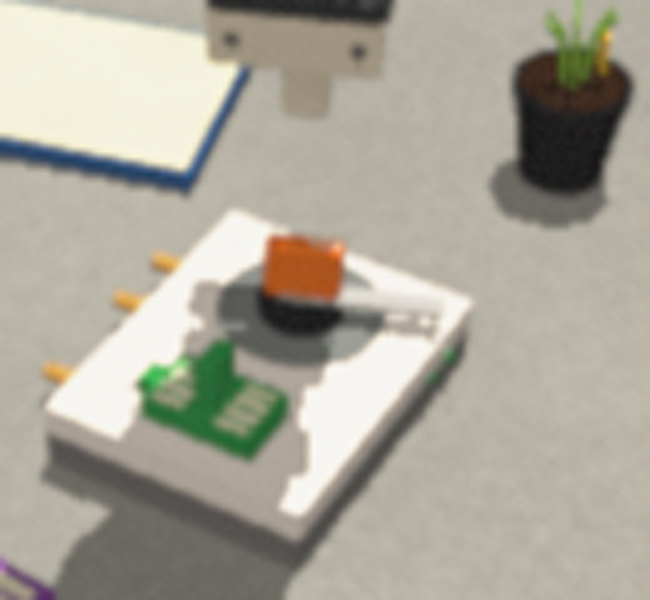

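```bash

python3 -m handwheel '[{"hand":-0.3,"tx":32,"ty":0.3,"tz":-0.2,"wx":0,"wy":0,"wz":0},{"hand":-0.3,"tx":32,"ty":0,"tz":0,"wx":0,"wy":0,"wz":0},{"hand":-0.3,"tx":20,"ty":0,"tz":0,"wx":0,"wy":0,"wz":0},{"hand":-0.3,"tx":7,"ty":0,"tz":0,"wx":0,"wy":0,"wz":0},{"hand":-0.3,"tx":0,"ty":0,"tz":0,"wx":0,"wy":0,"wz":0}]' 
python3 - <<'E'
from h import *
rel([590.9,-213.9,84],-1.145)
save(r.camera('side'),'s8.png',5,(220,110,350,230))
save(r.camera('wrist'),'w8.png',1.5)
E
```

```text
clock: 13.6
eef_pos: [590.0, -213.5, 118.6]
eef_rot: [-0.15, -0.69, -0.151, 0.692]
force: [-0.5, -0.6, 0.7]
width: 30.9
t 13.6 pos [ 590.  -213.5  118.6] F [-0.5 -0.6  0.7] T [-0.06 -0.04 -0.04] w 30.9 q [-0.037  0.395 -0.261 -0.    -0.919  2.037]
[[-0.004, 0.417, -0.909], [0.0, -0.909, -0.417], [-1.0, -0.002, 0.003]]
shift [34.57  0.78 -0.77]
tool-y yaw -1.1411 wx to go 0.0039
```

View pics/s8.png

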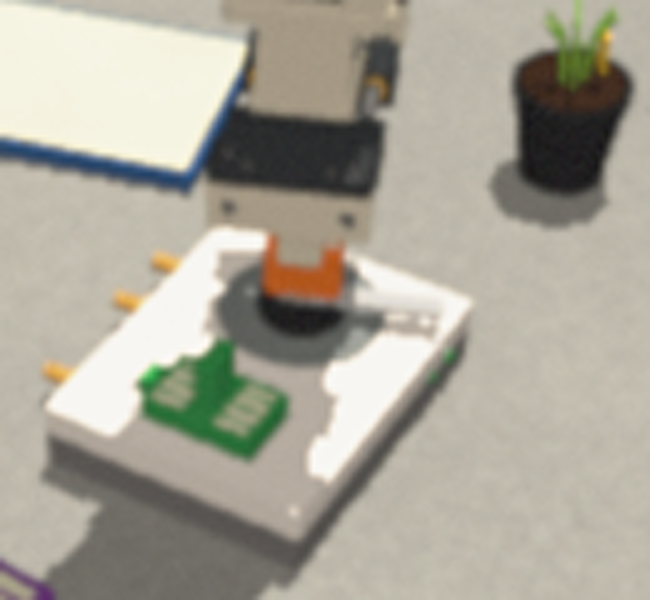

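View pics/w8.png

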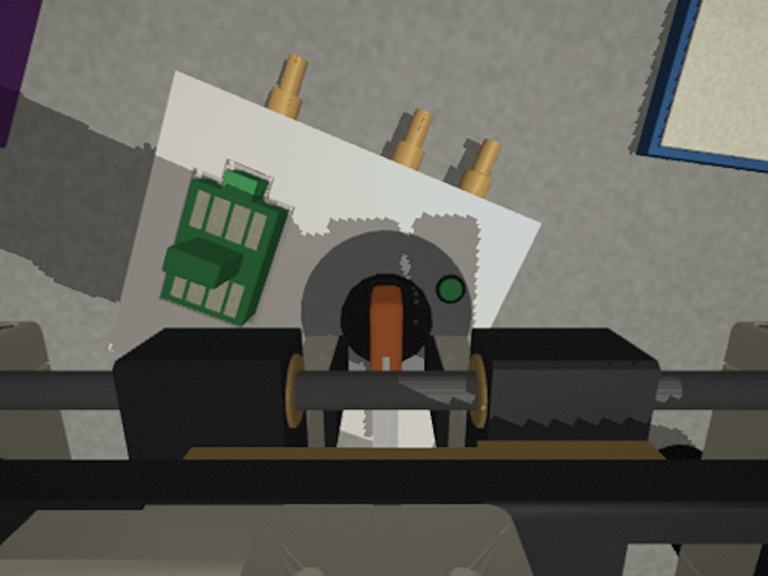

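```bash

python3 -m handwheel '[{"hand":-0.3,"tx":15,"ty":0,"tz":0,"wx":0,"wy":0,"wz":0},{"hand":-0.3,"tx":12,"ty":0,"tz":0,"wx":0,"wy":0,"wz":0},{"hand":-0.3,"tx":8,"ty":0,"tz":0,"wx":0,"wy":0,"wz":0},{"hand":-0.3,"tx":0,"ty":0,"tz":0,"wx":0,"wy":0,"wz":0}]' 
python3 -c "
from h import *
rel([590.9,-213.9,84],-1.145)"
python3 -m handwheel '[{"hand":-1,"tx":0,"ty":0,"tz":0,"wx":0,"wy":0,"wz":0},{"hand":-1,"tx":0,"ty":0,"tz":0,"wx":0,"wy":0,"wz":0},{"hand":-1,"tx":0,"ty":0,"tz":0,"wx":0,"wy":0,"wz":0},{"hand":-1,"tx":0,"ty":0,"tz":0,"wx":0,"wy":0,"wz":0},{"hand":-1,"tx":0,"ty":0,"tz":0,"wx":0,"wy":0,"wz":0}]' 50
python3 -c "
from h import *
rel([590.9,-213.9,84],-1.145)"
```

```text
clock: 14.03
eef_pos: [590.3, -213.4, 84.3]
eef_rot: [-0.151, -0.69, -0.152, 0.691]
force: [-0.2, 0.6, -0.0]
width: 30.8
t 14.03 pos [ 590.3 -213.4   84.3] F [-0.2  0.6 -0. ] T [-0.08  0.04  0.05] w 30.8 q [-0.036  0.432 -0.294 -0.    -0.847  2.039]
[[-0.002, 0.418, -0.908], [0.0, -0.908, -0.418], [-1.0, -0.001, 0.002]]
shift [ 0.34  0.72 -0.3 ]
tool-y yaw -1.1393 wx to go 0.0057
clock: 14.45
eef_pos: [591.6, -213.5, 86.3]
eef_rot: [0.152, 0.691, 0.152, -0.69]
force: [-0.3, 0.7, 2.6]
width: 13.9
t 14.45 pos [ 591.6 -213.5   86.3] F [-0.3  0.7  2.6] T [0.19 0.06 0.06] w 13.9 q [-0.036  0.43  -0.292  0.    -0.848  2.039]
[[0.001, 0.419, -0.908], [-0.0, -0.908, -0.419], [-1.0, 0.001, -0.001]]
shift [2.3  0.07 0.76]
tool-y yaw -1.1385 wx to go 0.0065
```

```bash

python3 -m handwheel '[{"hand":-1,"tx":0,"ty":0,"tz":0,"wx":0.05,"wy":0,"wz":0},{"hand":-1,"tx":0,"ty":0,"tz":0,"wx":0.1,"wy":0,"wz":0},{"hand":-1,"tx":0,"ty":0,"tz":0,"wx":0.1,"wy":0,"wz":0},{"hand":-1,"tx":0,"ty":0,"tz":0,"wx":0.1,"wy":0,"wz":0},{"hand":-1,"tx":0,"ty":0,"tz":0,"wx":0.1,"wy":0,"wz":0}]' 
python3 -c "
from h import *
rel([590.9,-213.9,84])"
python3 -m handwheel '[{"hand":-1,"tx":0,"ty":0,"tz":0,"wx":0.1,"wy":0,"wz":0},{"hand":-1,"tx":0,"ty":0,"tz":0,"wx":0.1,"wy":0,"wz":0},{"hand":-1,"tx":0,"ty":0,"tz":0,"wx":0.1,"wy":0,"wz":0},{"hand":-1,"tx":0,"ty":0,"tz":0,"wx":0.1,"wy":0,"wz":0},{"hand":-1,"tx":0,"ty":0,"tz":0,"wx":0.1,"wy":0,"wz":0}]' 
python3 - <<'E'
from h import *
rel([590.9,-213.9,84])
save(r.camera('side'),'s9.png',5,(220,110,350,230))
save(r.camera('wrist'),'w9.png',1.5)
E
```

```text
clock: 14.87
eef_pos: [591.7, -213.8, 86.3]
eef_rot: [-0.008, 0.708, -0.008, -0.707]
force: [-0.1, -2.5, 1.3]
width: 13.7
t 14.87 pos [ 591.7 -213.8   86.3] F [-0.1 -2.5  1.3] T [-0.68 -0.06  0.02] w 13.7 q [-3.700e-02  4.300e-01 -2.920e-01  1.000e-03 -8.470e-01  1.585e+00]
[[0.001, -0.022, -1.0], [-0.001, -1.0, 0.022], [-1.0, 0.001, -0.001]]
shift [2.31 0.07 0.75]
tool-y yaw -1.5932 wx to go None
clock: 15.28
eef_pos: [591.5, -214.2, 86.3]
eef_rot: [-0.182, 0.684, -0.183, -0.683]
force: [0.1, -3.1, 2.3]
width: 13.6
t 15.28 pos [ 591.5 -214.2   86.3] F [ 0.1 -3.1  2.3] T [-1.34  0.13 -0.01] w 13.6 q [-3.700e-02  4.300e-01 -2.930e-01  1.000e-03 -8.470e-01  1.085e+00]
[[0.001, -0.499, -0.867], [-0.001, -0.867, 0.499], [-1.0, 0.0, -0.001]]
shift [2.31 0.01 0.67]
tool-y yaw -2.0932 wx to go None
```

View pics/w9.png

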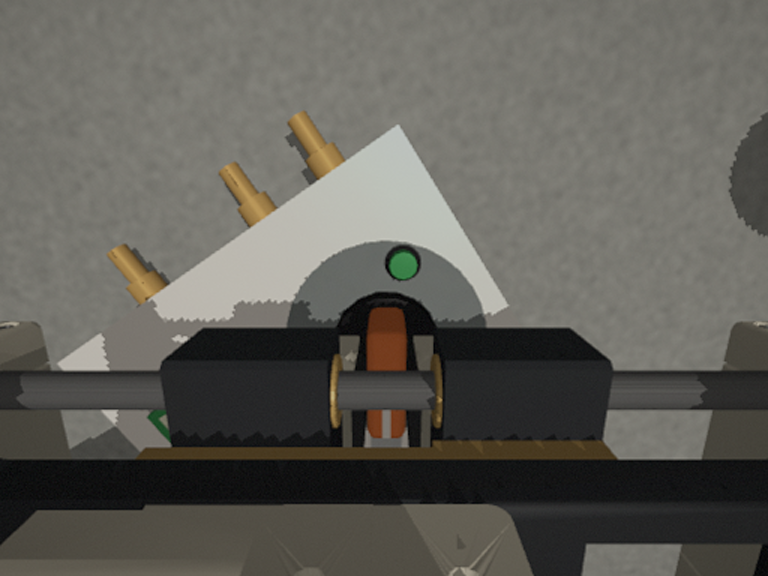

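```bash

python3 -m handwheel '[{"hand":-1,"tx":0,"ty":0,"tz":0,"wx":0.1,"wy":0,"wz":0},{"hand":-1,"tx":0,"ty":0,"tz":0,"wx":0.1,"wy":0,"wz":0},{"hand":-1,"tx":0,"ty":0,"tz":0,"wx":0.1,"wy":0,"wz":0},{"hand":-1,"tx":0,"ty":0,"tz":0,"wx":0.1,"wy":0,"wz":0},{"hand":-1,"tx":0,"ty":0,"tz":0,"wx":0.05,"wy":0,"wz":0}]' 55
python3 -c "
from h import *
rel([590.9,-213.9,84])"
python3 -m handwheel '[{"hand":-1,"tx":0,"ty":0,"tz":0,"wx":0.05,"wy":0,"wz":0},{"hand":-1,"tx":0,"ty":0,"tz":0,"wx":0.05,"wy":0,"wz":0},{"hand":-1,"tx":0,"ty":0,"tz":0,"wx":0.05,"wy":0,"wz":0}]' 
python3 - <<'E'
from h import *
rel([590.9,-213.9,84])
save(r.camera('wrist'),'w10.png',1.5)
E
```

```text
clock: 15.8
eef_pos: [591.2, -214.3, 86.4]
eef_rot: [-0.329, 0.626, -0.33, -0.625]
force: [-2.0, -4.6, 4.9]
width: 13.7
t 15.8 pos [ 591.2 -214.3   86.4] F [-2.  -4.6  4.9] T [-1.9   0.61  0.27] w 13.7 q [-0.037  0.43  -0.293  0.002 -0.848  0.638]
[[0.0, -0.824, -0.566], [-0.001, -0.566, 0.824], [-1.0, 0.0, -0.001]]
shift [2.42 0.01 0.53]
tool-y yaw -2.5394 wx to go None
clock: 16.05
eef_pos: [591.1, -214.4, 86.4]
eef_rot: [-0.374, 0.6, -0.375, -0.6]
force: [-2.1, -4.4, 6.2]
width: 13.4
t 16.05 pos [ 591.1 -214.4   86.4] F [-2.1 -4.4  6.2] T [-2.    0.72  0.05] w 13.4 q [-0.037  0.43  -0.293  0.002 -0.848  0.491]
[[0.0, -0.898, -0.439], [-0.001, -0.439, 0.898], [-1.0, 0.0, -0.001]]
shift [ 2.44 -0.03  0.54]
tool-y yaw -2.6866 wx to go None
```

View pics/w10.png

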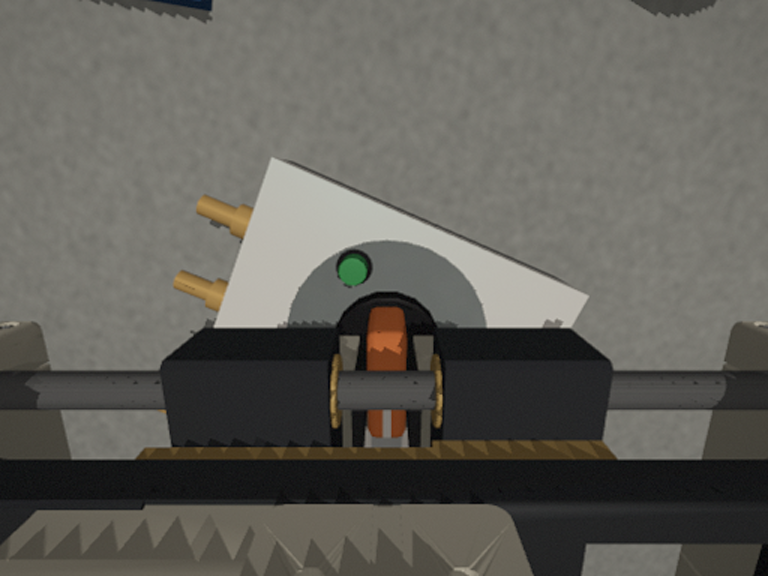

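```bash

for i in 1; do python3 -m handwheel '[{"hand":-1,"tx":0,"ty":0,"tz":0,"wx":0.04,"wy":0,"wz":0}]' >/dev/null; python3 -c "
from h import *
s,R_=st();print(np.arctan2(R_[1,1],R_[0,1])+1.1385)" | grep -v '\['; python3 -c "
from h import *
s=r.get_state();print('Tz',s['torque'],'F',s['force'])"; done
python3 -m handwheel '[{"hand":-1,"tx":0,"ty":0,"tz":0,"wx":0.04,"wy":0,"wz":0}]' >/dev/null; python3 -c "
from h import *
s=r.get_state();print('T',s['torque'],'F',s['force'],s['q'][5])"
python3 -m handwheel '[{"hand":-1,"tx":0,"ty":0,"tz":0,"wx":0.04,"wy":0,"wz":0}]' >/dev/null; python3 -c "
from h import *
s=r.get_state();print('T',s['torque'],'F',s['force'],s['q'][5])"
python3 - <<'E'
from h import *
save(r.camera('wrist'),'w11.png',4,(160,100,360,240))
save(r.camera('scene'),'sc11.png',6,(180,110,290,210))
E
```

```text
-1.586047516895977
Tz [-1.97709735  0.7066502   0.02001733] F [-1.97364128 -5.56877401  4.82671881]
T [-2.02937138  0.71831242 -0.09520004] F [-2.30505239 -4.21954167  4.77416625] 0.41167820654042603
T [-2.04094233  0.84788985 -0.10138895] F [-2.32706758 -4.75218673  5.52167213] 0.37138574890114195
```

View pics/w11.png

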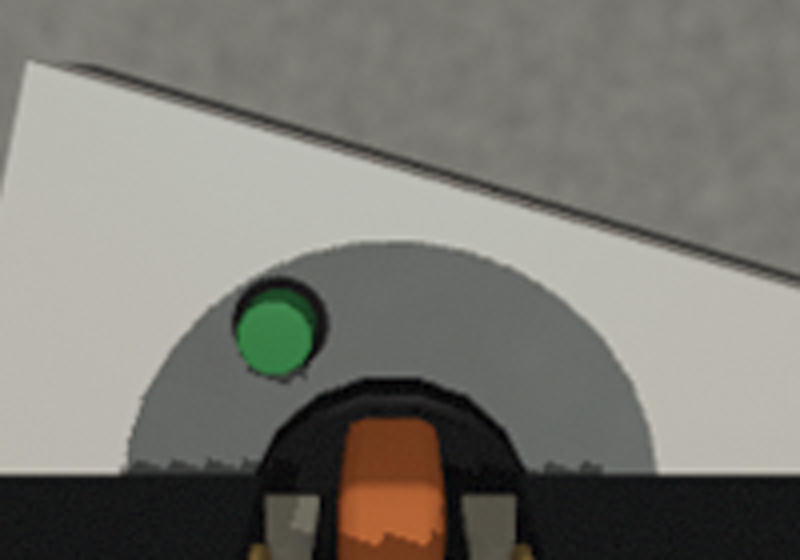

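View pics/sc11.png

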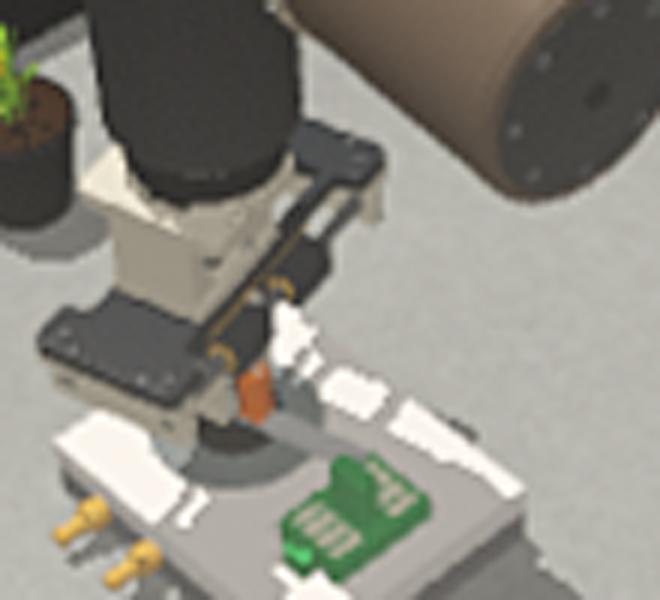

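```bash
cat > t.py <<'E'
from h import *
s=r.get_state();Rm=R.from_quat(np.array(s['eef_rot'])[[1,2,3,0]]).as_matrix()
print('T',np.round(s['torque'],2),'F',np.round(s['force'],1),'q6',round(s['q'][5],3),'w',round(s['width'],1),'turned',round((-1.1385-np.arctan2(Rm[1,1],Rm[0,1]))%(2*np.pi),3),'t',round(s['clock'],2))
E
python3 -m handwheel '[{"hand":-1,"tx":0,"ty":0,"tz":0,"wx":0.04,"wy":0,"wz":0},{"hand":-1,"tx":0,"ty":0,"tz":0,"wx":0,"wy":0,"wz":0}]' >/dev/null; python3 t.py
python3 -m handwheel '[{"hand":-1,"tx":0,"ty":0,"tz":0,"wx":0.04,"wy":0,"wz":0},{"hand":-1,"tx":0,"ty":0,"tz":0,"wx":0,"wy":0,"wz":0}]' >/dev/null; python3 t.py
python3 -m handwheel '[{"hand":-1,"tx":0,"ty":0,"tz":0,"wx":0.04,"wy":0,"wz":0},{"hand":-1,"tx":0,"ty":0,"tz":0,"wx":0,"wy":0,"wz":0}]' >/dev/null; python3 t.py
python3 - <<'E'
from h import *
C=cal('wrist'); im=r.camera('wrist'); np.save('w12.npy',im); np.savez('w12cal.npz',*C)
save(im,'w12.png',4,(160,100,360,240))
E
```

```text
T [-2.    0.77 -0.3 ] F [-1.8 -4.4  5.4] q6 0.331 w 13.8 turned 1.708 t 16.62
T [-2.06  0.8  -0.31] F [-2.1 -4.8  5.6] q6 0.291 w 13.6 turned 1.748 t 16.78
T [-2.03  0.85 -0.28] F [-2.6 -4.2  5.8] q6 0.251 w 13.8 turned 1.789 t 16.95
```

View pics/w12.png

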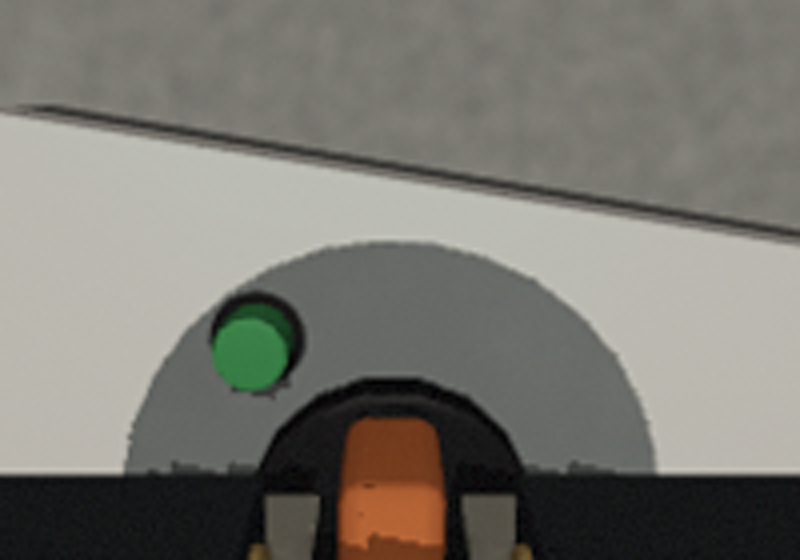

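```bash

python3 -m handwheel '[{"hand":-1,"tx":0,"ty":0,"tz":0,"wx":0.04,"wy":0,"wz":0},{"hand":-1,"tx":0,"ty":0,"tz":0,"wx":0,"wy":0,"wz":0}]' >/dev/null; python3 t.py
python3 -m handwheel '[{"hand":-1,"tx":0,"ty":0,"tz":0,"wx":0.04,"wy":0,"wz":0},{"hand":-1,"tx":0,"ty":0,"tz":0,"wx":0,"wy":0,"wz":0}]' >/dev/null; python3 t.py
python3 - <<'E'
from h import *
z=np.load('w12cal.npz'); C=(z['arr_0'],z['arr_1'],z['arr_2'])
c=lambda u,v:(160+(u+.5)/4-.5,100+(v+.5)/4-.5)
for zd in (40,42,44):
    hc=ray('wrist',c(258,341),zd,C)[0]
    out=[]
    for h in range(0,16,1):
        uv=proj('wrist',hc+[0,0,h],C)[0]; out.append((h,round(np.hypot(*(uv-c(251,355))),2)))
    b=min(out,key=lambda t:t[1]); W=ray('wrist',[c(212,355),c(290,355)],zd+b[0],C); print(zd,hc.round(1),b,'pin diam',np.linalg.norm(W[0]-W[1]))
E
```

```text
T [-2.11  0.86 -0.37] F [-2.9 -4.9  6. ] q6 0.211 w 13.7 turned 1.829 t 17.17
T [-2.04  0.87 -0.26] F [-1.5 -5.7  4.9] q6 0.171 w 13.5 turned 1.869 t 17.33
40 [ 618.3 -238.3   40. ] (10, np.float64(0.12)) pin diam 12.202054749637634
42 [ 618.2 -238.8   42. ] (10, np.float64(0.17)) pin diam 12.057616363930494
44 [ 618.1 -239.3   44. ] (9, np.float64(0.22)) pin diam 11.985397171076865
```

```bash

python3 -m handwheel '[{"hand":-1,"tx":0,"ty":0,"tz":0,"wx":0.04,"wy":0,"wz":0},{"hand":-1,"tx":0,"ty":0,"tz":0,"wx":0,"wy":0,"wz":0}]' 60 >/dev/null; python3 t.py
python3 -m handwheel '[{"hand":-1,"tx":0,"ty":0,"tz":0,"wx":0.04,"wy":0,"wz":0},{"hand":-1,"tx":0,"ty":0,"tz":0,"wx":0,"wy":0,"wz":0}]' >/dev/null; python3 t.py
python3 -m handwheel '[{"hand":-1,"tx":0,"ty":0,"tz":0,"wx":0.04,"wy":0,"wz":0},{"hand":-1,"tx":0,"ty":0,"tz":0,"wx":0,"wy":0,"wz":0}]' >/dev/null; python3 t.py
python3 -m handwheel '[{"hand":-1,"tx":0,"ty":0,"tz":0,"wx":0.04,"wy":0,"wz":0},{"hand":-1,"tx":0,"ty":0,"tz":0,"wx":0,"wy":0,"wz":0}]' >/dev/null; python3 t.py
python3 - <<'E'
from h import *
C=cal('wrist'); im=r.camera('wrist'); np.save('w13.npy',im); np.savez('w13cal.npz',*C)
save(im,'w13.png',4,(160,100,360,240))
save(r.camera('scene'),'sc13.png',6,(180,110,290,210))
E
```

```text
T [-2.11  0.88 -0.29] F [-1.9 -4.1  4.7] q6 0.131 w 13.6 turned 1.909 t 17.5
T [-2.04  0.93  0.18] F [-2.2 -5.5  5. ] q6 0.091 w 13.2 turned 1.948 t 17.67
T [-2.02  0.88  0.95] F [-2.  -5.5  4.5] q6 0.052 w 13.8 turned 1.986 t 17.83
T [-1.92  0.9   1.45] F [-2.4 -4.5  4.4] q6 0.013 w 13.9 turned 2.025 t 18.0
```

View pics/w13.png

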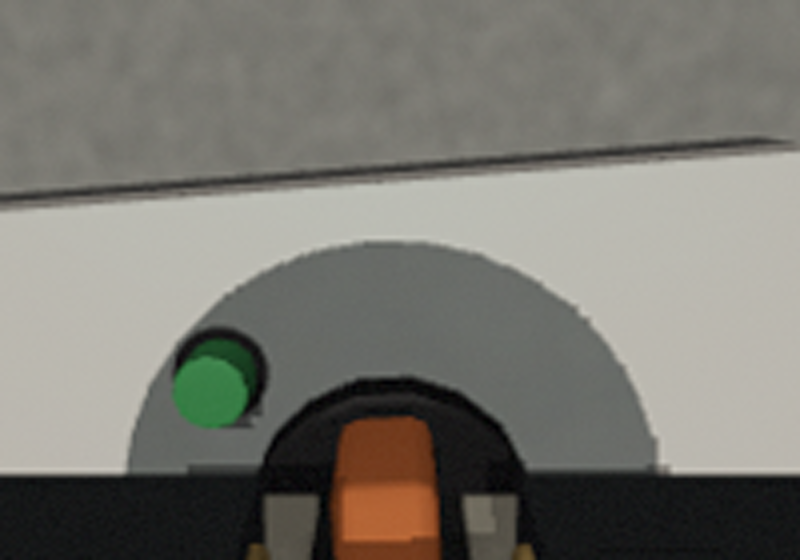

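View pics/sc13.png

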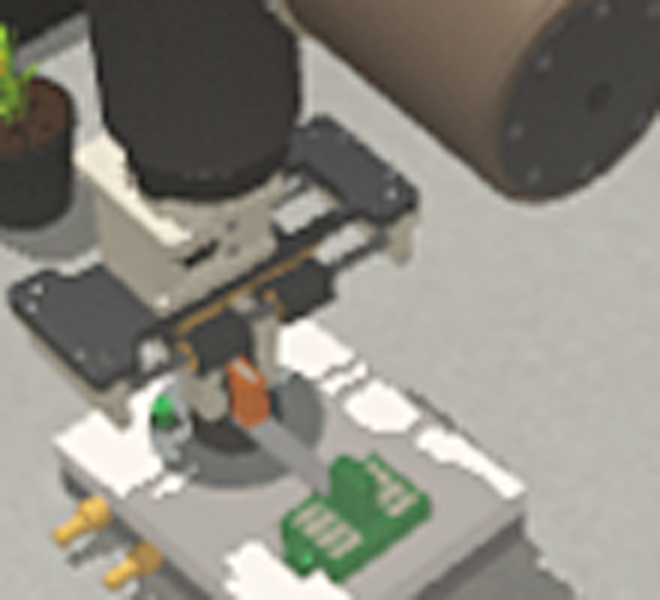

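The torque went through the stiff point (+0.27), then negative (the detent drawing the knob on), then rose against a firm stop from about 1.94 rad; the pin in the crop (211,392) stands about 13 mm above the dial. Back off slightly to unload, release, rise and check.

```bash

python3 -m handwheel '[{"hand":-1,"tx":0,"ty":0,"tz":0,"wx":-0.04,"wy":0,"wz":0},{"hand":-1,"tx":0,"ty":0,"tz":0,"wx":-0.03,"wy":0,"wz":0},{"hand":-1,"tx":0,"ty":0,"tz":0,"wx":0,"wy":0,"wz":0}]' >/dev/null; python3 t.py
python3 -m handwheel '[{"hand":-0.3,"tx":0,"ty":0,"tz":0,"wx":0,"wy":0,"wz":0},{"hand":-0.3,"tx":0,"ty":0,"tz":0,"wx":0,"wy":0,"wz":0},{"hand":-0.3,"tx":0,"ty":0,"tz":0,"wx":0,"wy":0,"wz":0},{"hand":-0.3,"tx":0,"ty":0,"tz":0,"wx":0,"wy":0,"wz":0},{"hand":-0.3,"tx":0,"ty":0,"tz":0,"wx":0,"wy":0,"wz":0}]' 
python3 t.py
python3 -m handwheel '[{"hand":-0.3,"tx":-10,"ty":0,"tz":0,"wx":0,"wy":0,"wz":0},{"hand":-0.3,"tx":-25,"ty":0,"tz":0,"wx":0,"wy":0,"wz":0},{"hand":-0.3,"tx":-30,"ty":0,"tz":0,"wx":0,"wy":0,"wz":0},{"hand":-0.3,"tx":-30,"ty":0,"tz":0,"wx":0,"wy":0,"wz":0},{"hand":-0.3,"tx":-30,"ty":0,"tz":0,"wx":0,"wy":0,"wz":0}]' 
python3 -m handwheel '[{"hand":-0.3,"tx":0,"ty":0,"tz":30,"wx":0,"wy":0,"wz":0},{"hand":-0.3,"tx":0,"ty":0,"tz":30,"wx":0,"wy":0,"wz":0},{"hand":-0.3,"tx":0,"ty":0,"tz":30,"wx":0,"wy":0,"wz":0},{"hand":-0.3,"tx":0,"ty":0,"tz":0,"wx":0,"wy":0,"wz":0},{"hand":-0.3,"tx":0,"ty":0,"tz":0,"wx":0,"wy":0,"wz":0}]' 
python3 - <<'E'
from h import *
st()
C=cal('wrist'); im=r.camera('wrist'); np.save('w14.npy',im); np.savez('w14cal.npz',*C)
save(im,'w14.png',1.5)
save(im,'w14c.png',4,(170,0,350,150))
save(r.camera('scene'),'sc14.png',1.5)
save(r.camera('side'),'s14.png',6,(220,130,330,230))
E
```

```text
T [-2.12  0.9   0.33] F [-3.3 -5.2  4.5] q6 0.086 w 13.7 turned 1.953 t 18.35
clock: 18.77
eef_pos: [591.1, -213.3, 85.4]
eef_rot: [0.489, -0.511, 0.489, 0.511]
force: [-0.8, -0.1, 0.3]
width: 30.1
T [ 0.05 -0.04 -0.  ] F [-0.8 -0.1  0.3] q6 0.08 w 30.1 turned 1.959 t 18.77
clock: 19.18
eef_pos: [590.9, -213.4, 212.7]
eef_rot: [-0.489, 0.511, -0.489, -0.511]
force: [1.0, 0.2, 0.6]
width: 30.4
clock: 19.6
eef_pos: [587.4, -122.1, 211.7]
eef_rot: [-0.489, 0.512, -0.488, -0.511]
force: [0.2, -0.1, -0.1]
width: 31.1
t 19.6 pos [ 587.4 -122.1  211.7] F [ 0.2 -0.1 -0.1] T [ 0.1  -0.07  0.01] w 31.1 q [ 0.12   0.264 -0.217  0.    -1.088 -0.075]
[[0.001, -0.999, -0.046], [0.0, -0.046, 0.999], [-1.0, -0.001, 0.0]]
```

View pics/w14c.png

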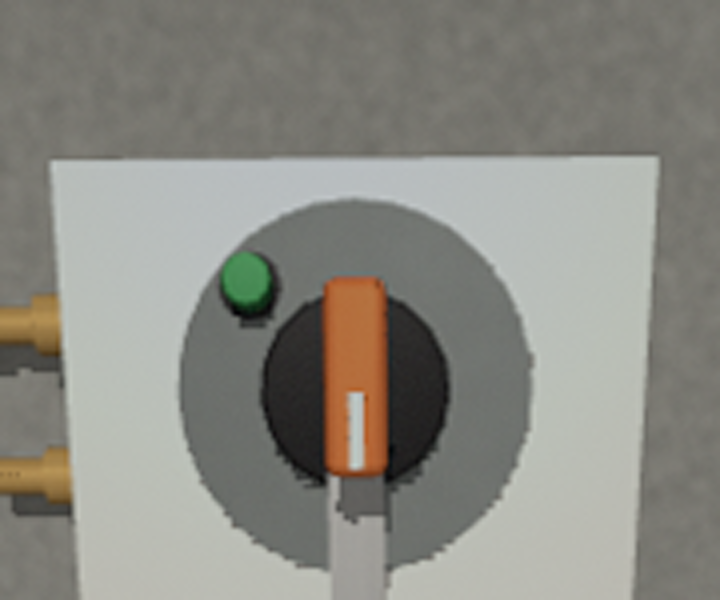

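View pics/s14.png

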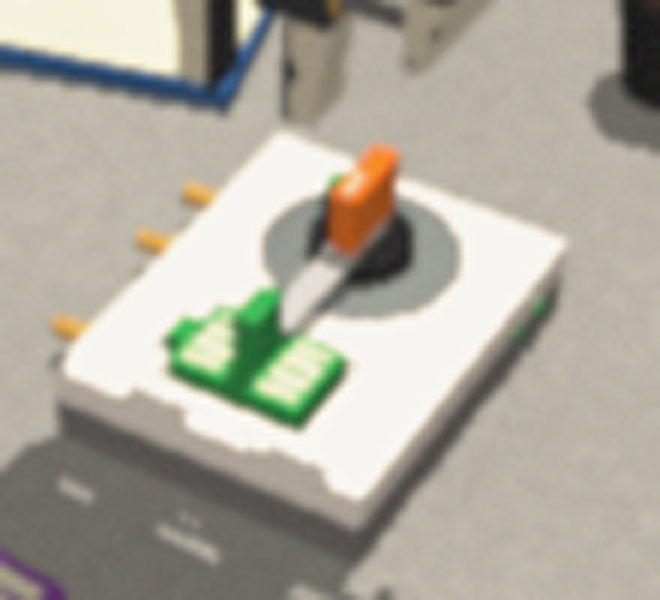

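View pics/sc14.png

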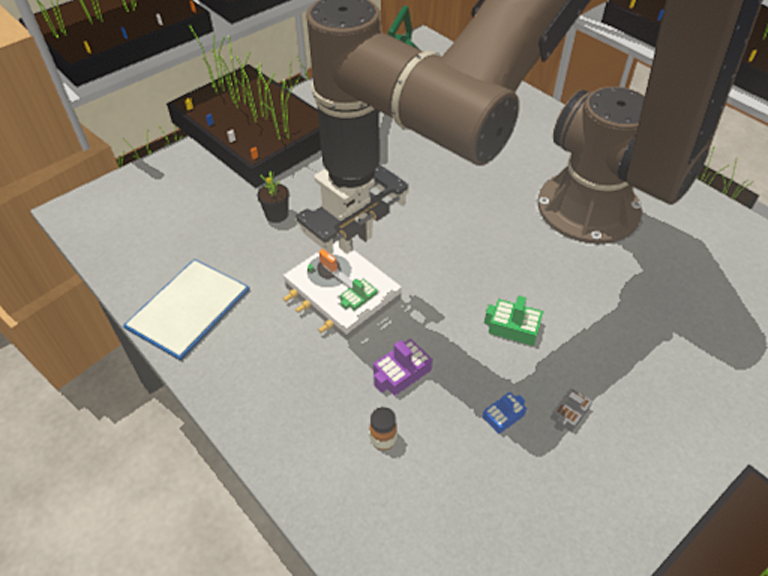

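```bash

python3 -m handwheel '[{"hand":-0.3,"tx":0,"ty":0,"tz":20,"wx":0,"wy":0,"wz":0},{"hand":-0.3,"tx":0,"ty":0,"tz":20,"wx":0,"wy":0,"wz":0},{"hand":-0.3,"tx":0,"ty":0,"tz":0,"wx":0,"wy":0,"wz":0},{"hand":-0.3,"tx":0,"ty":0,"tz":0,"wx":0,"wy":0,"wz":0}]' 
python3 - <<'E'
from h import *
st()
C=cal('wrist'); im=r.camera('wrist'); save(im,'w15c.png',4,(160,0,360,150))
def overlay(im,C,name,crop,f):
    x0,y0,x1,y1=crop; big=cv2.resize(im[y0:y1,x0:x1],None,fx=f,fy=f,interpolation=2).copy()
    th=np.linspace(0,2*np.pi,40)
    for zz,col in ((42,(255,255,0)),(42+1.5+12,(255,0,0)),(42+1.5+10,(0,0,255))):
        P=np.c_[618.25+6*np.cos(th),-238.6+6*np.sin(th),np.full(40,zz)]
        uv=(proj('wrist',P,C)-[x0,y0]+.5)*f-.5; cv2.polylines(big,[np.round(uv).astype(int)],True,col,1)
    cv2.imwrite('pics/'+name,big[:,:,::-1])
z=np.load('w14cal.npz'); overlay(np.load('w14.npy'),(z['arr_0'],z['arr_1'],z['arr_2']),'ovpin14.png',(210,45,260,95),12)
overlay(im,C,'ovpin15.png',(210,10,260,60),12)
a=cv2.imread('pics/ovpin14.png'); z=np.load('w13cal.npz'); overlay(np.load('w13.npy'),(z['arr_0'],z['arr_1'],z['arr_2']),'ovpin13.png',(190,170,240,220),12); b=cv2.imread('pics/ovpin13.png'); cv2.imwrite('pics/ovp.png',cv2.resize(np.hstack([a,b]),(800,400)))
for c in ('scene','side'):
    r.camera(c)
    for l in ('spent','pot','jar'):
        for d in r.place_of(c,l)[:1]: print(c,l,round(d['confidence'],2),np.round(d['position'],0))
E
```

```text
clock: 20.08
eef_pos: [585.6, -83.9, 210.6]
eef_rot: [0.489, -0.511, 0.489, 0.511]
force: [0.2, -0.1, -0.0]
width: 30.6
t 20.08 pos [585.6 -83.9 210.6] F [ 0.2 -0.1 -0. ] T [ 0.05 -0.03 -0.  ] w 30.6 q [ 0.188  0.253 -0.236  0.    -1.082 -0.145]
[[-0.0, -0.999, -0.043], [-0.0, -0.043, 0.999], [-1.0, 0.0, -0.0]]
scene spent 0.82 [459. 314.  -0.]
scene pot 0.94 [ 556. -460.   -0.]
scene jar 0.84 [746. 131.   2.]
side spent 0.94 [459. 314.   2.]
side pot 0.64 [ 558. -458.   -6.]
side jar 0.77 [742. 132.   2.]
```

View pics/w15c.png

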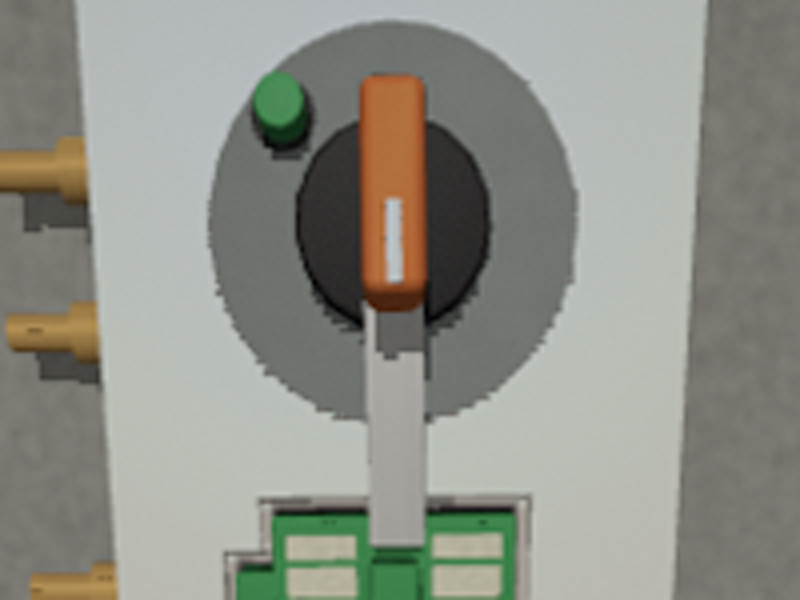

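View pics/ovp.png

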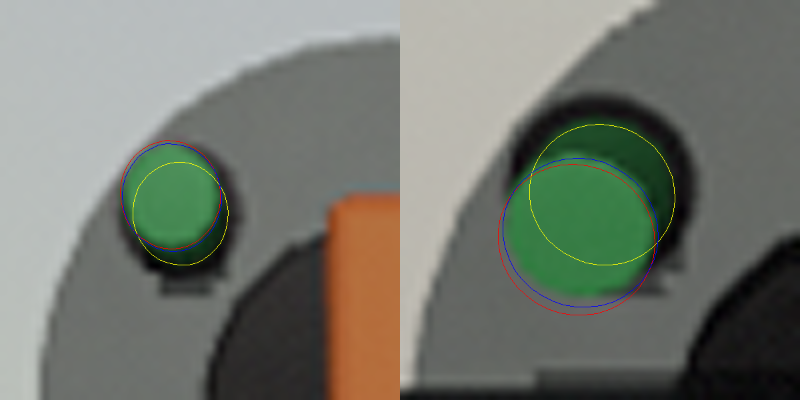

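```bash
python3 - <<'E'
from h import *
def L(n):
    z=np.load(n+'cal.npz'); return np.load(n+'.npy'),(z['arr_0'],z['arr_1'],z['arr_2'])
from scipy.optimize import least_squares
th=np.linspace(0,2*np.pi,60)
rays=[]
for n,crop in (('w12',(200,165,245,205)),('w13',(190,170,240,220)),('w14',(210,45,260,95))):
    im,C=L(n); x0,y0,x1,y1=crop; a=im[y0:y1,x0:x1].astype(int)
    m=((a[...,1]>105)&(a[...,1]>1.5*a[...,0])) if n!='w14' else ((a[...,1]>115)&(a[...,1]>1.5*a[...,0]))
    ys,xs=np.nonzero(m); print(n,m.sum(),xs.mean()+x0,ys.mean()+y0,'equiv diam px',2*np.sqrt(m.sum()/np.pi))
    K,Rc,t=C; o=-Rc.T@t; d=Rc.T@np.linalg.inv(K)@np.array([xs.mean()+x0,ys.mean()+y0,1]); rays.append((o,d/np.linalg.norm(d)))
    # heights on the line through pin axis est
    for z in (50,52,54,56,58): print(z,(o+d*((z-o[2])/d[2]))[:2].round(1),end=' ')
    print()
for i,j in ((1,2),(0,2)):
    A=sum(np.eye(3)-np.outer(d,d) for o,d in (rays[i],rays[j])); b=sum((np.eye(3)-np.outer(d,d))@o for o,d in (rays[i],rays[j])); print(i,j,np.linalg.solve(A,b))
E
```

```text
w12 249 221.69477911646587 188.0 equiv diam px 17.805522925178455
50 [ 618.8 -238.5] 52 [ 618.6 -239.1] 54 [ 618.5 -239.6] 56 [ 618.3 -240.1] 58 [ 618.2 -240.7] 
w13 252 211.81349206349205 197.6626984126984 equiv diam px 17.91246396432554
50 [ 619.  -238.3] 52 [ 618.6 -238.8] 54 [ 618.3 -239.4] 56 [ 617.9 -239.9] 58 [ 617.6 -240.5] 
w14 108 230.91666666666666 68.76851851851852 equiv diam px 11.726460285670077
50 [ 618.7 -239.6] 52 [ 618.5 -239.3] 54 [ 618.3 -238.9] 56 [ 618.1 -238.6] 58 [ 617.9 -238.3] 
1 2 [ 618.4211638  -239.10873326   52.98787875]
0 2 [ 618.51482598 -239.19014104   52.42428024]
```

```bash
python3 - <<'E'
from h import *
C=cal('wrist'); c=lambda u,v:(160+(u+.5)/4-.5,(v+.5)/4-.5)
W=ray('wrist',[c(365.5,310),c(371,545),c(426,310),c(425,545),c(398,546)],55,C)
a=[np.arctan2(*(W[i+1]-W[i])[[1,0]]) for i in (0,2)]; print(a,'turned',[(-2.716-x)%(2*np.pi) for x in a]); tip=W[4]; print('tip',tip,np.hypot(*(tip[:2]-[590.9,-213.9])))
for i in range(3): r.camera('wrist')
C=cal('wrist'); im=r.camera('wrist'); save(im,'w16c.png',4,(160,0,360,150)); st()
E
```

```text
[np.float64(1.6329161409097026), np.float64(1.6173432205026474)] turned [np.float64(1.9342691662698837), np.float64(1.9498420866769388)]
tip [ 585.81117573 -138.64184703   55.        ] 75.4300054465307
t 20.73 pos [585.5 -83.7 210.6] F [-0.4 -0.5 -0.1] T [ 0.09 -0.06 -0.02] w 30.3 q [ 0.188  0.252 -0.237 -0.    -1.082 -0.145]
[[0.0, -0.999, -0.043], [0.0, -0.043, 0.999], [-1.0, -0.0, 0.0]]
```

View pics/w16c.png

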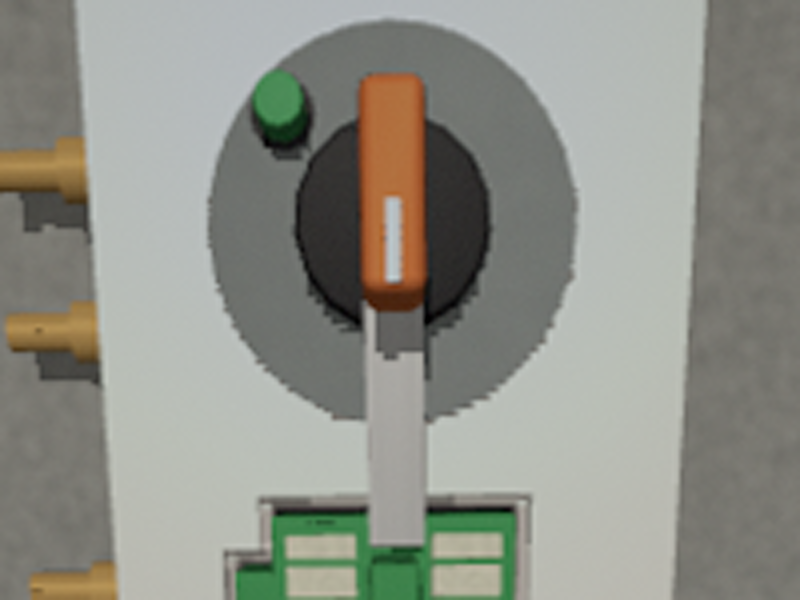

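The knob rests at 1.94 rad, the same angle as the firm stop. The latch tip at (398,545) in the crop lies over the cassette's edge, and the pin at (280,105) is unchanged about 2 s after release. The spent cassette, pot and jar are where they stood. I hand in.

```bash
python3 -c "
from cell import r
print(r.finish_job())"
```

```text
the job is handed in; nothing more can be done
None
```

The fresh cassette is in the pocket and the latch knob is home over it. I handed the job in at about 20.7 s of the 69 s allowed.

**Cassette:** I picked the small green cassette by its rib and lowered it into the pocket with its tongue in the notch. It touched the floor at the expected height, with the tool at 77.2 mm, and its position and yaw matched the pocket within about 0.3 mm.

**Knob:** I turned it clockwise in one grip, with no regrip needed. The torque rose to +0.27 N m, went negative as the detent drew it on, then rose to 1.45 N m against the firm stop at about 1.94 rad. After release the knob rested at 1.93 to 1.95 rad, with the latch tip about 75 mm from its axis and over the cassette's edge.

**Last checks:**
- The gripper was clear and the measured force was about zero.
- The pin was still up about 2 s after release.
- The spent cassette, pot and jar were within 3 mm of their first measured places, which is within the detector's error.

**What was less certain:**
- **Pin height:** The pin's height from the pictures is good only to 1 or 2 mm. It could not by itself tell 10 mm from 12 mm, so the click rests on the torque curve, the stop, and the knob not springing back.
- **Cassette height:** The picture fit could not confirm the cassette's height either, so "flat on the floor" rests on the contact height and the even gap at the rim.

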